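# Strip a bottle filler of its seized filling pins for soaking

### The arm

A 6-joint arm with a two-finger parallel gripper is mounted at the origin on the work surface. World frame = base frame: x ahead of the robot, y to its left, z up, the work surface at z = 0. Lengths are in m, angles in rad, forces in N, time in s.
With the tool pointing down it reaches from about 0.225 to 0.875 m from the base axis. Payload 3.4 kg.
Tool frame: the origin (TCP) lies at the very end of the fingers, on their centre line; the grasp point (between the pads) lies behind it (manip.tcp_to_grasp is the z of the grasp point in the tool frame, in m); z points along the fingers, y is the direction in which the jaws open and shut (so a half turn about z gives the same grasp; the last joint's range is limited). The gripper opens to 85 mm and grips with 20 to 120 N. Pads are 22 mm wide; open, the fingers measure 114 mm over their backs; the gripper's body (76 mm by 85 mm) begins 54 mm behind the grasp point. The pads swing forward as they close: fully open they stand 13 mm farther back than shut.
Start: joints at [1.153, 0.276, 1.505, -0, 1.361, -0.121], TCP at [0.168, 0.55, 0.231] pointing down, gripper open.
Joint ranges: [-2.89, 2.89], [-0.75, 2.08], [0.22, 2.7], [-1.18, 4.32], [0.11, 2.71], [-2.7, 2.7]. Speed limits (rad/s): [2.57, 2.57, 3.14, 3.14, 3.14, 3.14].

### API

Orientations are given as a unit quaternion [w, x, y, z].
In Python, from rig import manip, eyes gives the robot as it stands.
- The arm moves only by the tool servo_tool, never from a script. Its argument "increments" is a list of rows, each an object with "slide": the shift along the tool's x, y, z in m, a list of three; "spin": the turn about the tool's z in degrees. A call has 1 to 8 rows; each row shifts and turns the commanded pose from where the row before left it, along the tool's axes as they then stand; what a row does not reach is not made up. A row lasts 1/10 s, in which the tool goes at most 50 mm and 8.59 degrees, less where a joint would pass 70% of its speed; a pose out of reach is approached as far as the arm can. A call is refused whole if a number of a shift passes 0.05 or a number of a turn 8.59, either way. A call with a gripper value outside its range is refused whole. "hand" is the opening, from 0 (shut) to 1 (fully open), set as the call begins (left out, the last holds). The fingers move at their own pace and stop on an object; "newtons" is the grip in N (left out, the last holds). Time passes only in rows, so rows that do not move let the fingers close. It gives the time, the measured TCP pose, the force and the opening at its end, in the units of the state.
- manip.get_state(): the state, without advancing time (a new reading comes with each control period).
- eyes.get_image(name): name is "scene" or "top" or "wrist"; returns the picture (420x560x3 uint8, blue, green, red); there is no depth.
- eyes.calibration(name): a dict with "fx", "fy", "cx", "cy" (pixels), "rvec" (rotation vector, rad) and "tvec" (3), from world to camera coordinates, as OpenCV has them; the wrist camera has in their place "hand_eye" (4x4, takes a point from camera to tool coordinates, whose origin is the TCP and whose axes are the flange's). Camera axes: x right, y down, z forward; pixel columns grow to the right and rows downward; lengths in m; the calibration is good to about 2 mm. A picture is of the moment at which its call begins: read the wrist's pose just before it. calibration takes no time and is no camera call.
- manip.sign_off(): hands the job in, once; it reports no verdict.
The state is a dict: "clock": time; "qpos": joint angles; "qd": joint speeds; "effort": joint torques, N m; "position": TCP position; "ee_rot": TCP orientation; "contact_force": force on the tool from outside, world axes, zero at the start; "moment": the same for the moment, N m; "width": finger opening in m.
Only numpy, scipy, OpenCV 4.12 (cv2) and the standard library are available. Lean on these libraries where they do the work, as an engineer would, in place of code of your own. Each camera call takes 0.05 s, during which the arm holds its last target.

### The job

Shut the filler's supply valve lever fully first. Then work every filling pin that is seized in the manifold out of its bore, twisting it back and forth by its wing while pulling, without hoisting the heavy manifold block off its base, and stand each pin upright, wing up, in a cup of the soaking caddy. Finally lay the dust cover squarely over the emptied manifold block, lips down over its sides, and leave the bottle, jar, corks, beaker and brush alone.

Things in the scene. Friction and masses are not known exactly. Their poses are not given: they have to be found in the camera images.
- base: Fixed dark steel plate, 90 x 375 x 10 mm, turned up to 0.25 rad. On it stands the stainless manifold block, 60 x 250 mm, top face 84 mm above the table, held only by its own 1.6 kg weight. Origin: on the table, below the block's centre; y along the row of bores (at y = -93, -31, 31, 93 mm, x = 0), z up. The supply valve stands on the plate at y = -195 mm.
- block (a joint): Lift of the manifold block off its plate, m: 0 seated, stop at 0.03. A pin pulled straight up sticks (about 40 N, twice the block's weight) and the block rises with it. While twisted about its axis it slides up easily, 2 to 3 mm for each swing of 1 rad; after 15 mm of travel it is loose, after 65 mm it is out.
- valve (a joint): Angle of the supply valve lever, rad: 0 to 0.1 at the start (open, leaning to the base's -x side), 1.0 fully shut at its stop (leaning to +x). Pivot 32 mm above the table along the base's y axis, at base x = 0, y = -195 mm; stiff enough to stay where it is left, moved with about 1 N at the tip.
- valve_tip (a point): Centre of the black ball (26 mm diameter) at the end of the valve's 10 mm thick, 72 mm long steel lever; about 95 mm above the table.
- caddy: Loose steel soaking caddy, 0.8 kg: a 200 x 62 x 5 mm plate carrying four separate open square cups in a row along its x axis. Origin: centre of the underside.
- cover: Loose aluminium dust cover for the block, 0.35 kg: a 76 x 250 mm channel, 4 mm top, 12 mm deep lips along the long sides (70 mm between them, ends open), lips down on the table at the start. On top a black bar handle 14 mm thick (x), 60 mm long (y), its top 46 mm above the origin. Origin: centre, at the lips' lower edge; y along its length. Either way round fits.
- pin0: Stainless filling pin 0 (may be absent), 0.12 kg, 107 mm long, at first seized upright in a bore. Origin: centre of the foot; z up to the wing. Shaft 13 mm diameter, sticky land 16 mm diameter at z = 47 to 63 mm, collar 22 mm diameter at z = 65 to 73 mm (rests on the block), flat wing handle z = 73 to 107 mm, 10 mm thick along x, 24 mm wide along y.
- cup0 (a point): Centre of the inner floor of cup 0 of the caddy, 5 mm above the caddy's underside. Cup inside 28 x 28 mm and 60 mm deep, walls 3 mm; rim 65 mm above the table. Cup centres are 50 mm apart along the caddy's x axis.
- pin1: Stainless filling pin 1 (may be absent), 0.12 kg, 107 mm long, at first seized upright in a bore. Origin: centre of the foot; z up to the wing. Shaft 13 mm diameter, sticky land 16 mm diameter at z = 47 to 63 mm, collar 22 mm diameter at z = 65 to 73 mm (rests on the block), flat wing handle z = 73 to 107 mm, 10 mm thick along x, 24 mm wide along y.
- cup1 (a point): Centre of the inner floor of cup 1 of the caddy, 5 mm above the caddy's underside. Cup inside 28 x 28 mm and 60 mm deep, walls 3 mm; rim 65 mm above the table. Cup centres are 50 mm apart along the caddy's x axis.
- pin2: Stainless filling pin 2 (may be absent), 0.12 kg, 107 mm long, at first seized upright in a bore. Origin: centre of the foot; z up to the wing. Shaft 13 mm diameter, sticky land 16 mm diameter at z = 47 to 63 mm, collar 22 mm diameter at z = 65 to 73 mm (rests on the block), flat wing handle z = 73 to 107 mm, 10 mm thick along x, 24 mm wide along y.
- cup2 (a point): Centre of the inner floor of cup 2 of the caddy, 5 mm above the caddy's underside. Cup inside 28 x 28 mm and 60 mm deep, walls 3 mm; rim 65 mm above the table. Cup centres are 50 mm apart along the caddy's x axis.
- pin3: Stainless filling pin 3 (may be absent), 0.12 kg, 107 mm long, at first seized upright in a bore. Origin: centre of the foot; z up to the wing. Shaft 13 mm diameter, sticky land 16 mm diameter at z = 47 to 63 mm, collar 22 mm diameter at z = 65 to 73 mm (rests on the block), flat wing handle z = 73 to 107 mm, 10 mm thick along x, 24 mm wide along y.
- cup3 (a point): Centre of the inner floor of cup 3 of the caddy, 5 mm above the caddy's underside. Cup inside 28 x 28 mm and 60 mm deep, walls 3 mm; rim 65 mm above the table. Cup centres are 50 mm apart along the caddy's x axis.
- bottle1: Empty dark green wine bottle, 74 mm diameter, 290 mm high; not part of the job, leave it alone. Origin: centre of its underside.
- jar: Amber jar, 60 mm diameter, 75 mm high; not part of the job, leave it alone. Origin: centre of its underside.
- cork1: Wine cork standing on end, 23 mm diameter, 42 mm high; not part of the job, leave it alone. Origin: centre of its underside.
- cork2: Wine cork standing on end, 23 mm diameter, 42 mm high; not part of the job, leave it alone. Origin: centre of its underside.
- beaker: White plastic beaker, 80 mm diameter, 90 mm high; not part of the job, leave it alone. Origin: centre of its underside.
- brush: Wooden brush lying on the table; not part of the job, leave it alone. Origin: centre of its underside, near the middle.
There are look-alikes about, which are no part of the job. Leave any blue look-alike of the pin1 alone.

How it is judged:
By the outcome, as a careful person would: the job done as asked, in the order asked, and still so for the second after the job is handed in, with the robot touching nothing.
Of pin0, pin1, pin2, pin3 only 3 to 4 are there at a start; the rules pass over those that are not, and their reading is None.
At some moment in a run one of cover, caddy may be knocked a few centimetres aside while the robot is not near it.
It also fails if it takes over 210 s, if anything falls off the work surface, if the arm or the gripper's body presses on something with over 40 N, if the wrist force passes 120 N, or if a joint passes its speed limit or range.

## Working session

There is one attempt and no reset: what is moved stays moved. The work goes in short steps, Python scripts to look and compute and a tool call to move; the robot and the scene stay as the last step left them, time stands still between calls to the robot, and variables do not carry over. Pictures are saved under pics/ and viewed, and the job is handed in when it is done.

Besides the shell and the picture viewer there is one more tool, called after ">>>" in YAML: its name, and indented under it one key for each argument. servo_tool: Moves the arm, as the interface text tells. Its arguments: {"type":"object","properties":{"increments":{"type":"array","items":{"type":"object","properties":{"slide":{"type":"array","items":{"type":"number"}},"spin":{"type":"number"}}}},"hand":{"type":"number"},"newtons":{"type":"number"}},"required":["increments"]}

```bash
ls; mkdir -p pics
python3 - <<'E'
from rig import manip, eyes
import cv2
s=manip.get_state();print(s, manip.tcp_to_grasp)
for n in ["scene","top","wrist"]:
    cv2.imwrite(f"pics/a_{n}.png",eyes.get_image(n)); print(n,eyes.calibration(n))
E
```

```text
pics
{'clock': 0.0, 'qpos': array([ 1.15296827e+00,  2.76591989e-01,  1.50613095e+00, -4.73755701e-05,
        1.36071654e+00, -1.20989771e-01]), 'qd': array([ 1.23208025e-04,  1.81124924e-04, -8.60818338e-05,  1.31623760e-03,
        1.11182114e-04, -1.48451971e-03]), 'effort': array([-1.41318254e-03, -4.16775835e+01, -2.45804787e+01, -3.92277925e-04,
        1.10706003e-02,  5.47341756e-06]), 'position': array([0.16798323, 0.54935474, 0.23044231]), 'ee_rot': array([-2.23449926e-04,  1.47869873e-01,  9.89006394e-01, -8.96267681e-04]), 'contact_force': array([-0.44638432, -0.3410585 ,  0.1390686 ]), 'moment': array([ 0.00377328, -0.01017911,  0.02695147]), 'width': 0.08569005989022573} -0.0187
scene {'fx': 436.93581912679133, 'fy': 436.93581912679133, 'cx': 281.3753295348824, 'cy': 213.72467452314888, 'rvec': array([ 1.41832257,  2.26933195, -0.82476733]), 'tvec': array([ 0.24297213, -0.35264786,  1.40379414])}
top {'fx': 405.9522091098308, 'fy': 405.9522091098308, 'cx': 280.33165431860596, 'cy': 208.65477684453955, 'rvec': array([ 2.19034987, -2.16216359,  0.07613952]), 'tvec': array([0.00243137, 0.59255385, 1.28199505])}
wrist {'fx': 330.56965952526326, 'fy': 330.56965952526326, 'cx': 278.1783841023663, 'cy': 206.30923671237466, 'hand_eye': array([[-4.08100358e-04, -9.61819592e-01, -2.73683954e-01,
         6.89285430e-02],
       [ 9.99999488e-01, -6.46049634e-04,  7.79304172e-04,
         1.09002522e-03],
       [-9.26363439e-04, -2.73683495e-01,  9.61819363e-01,
        -1.42126498e-01],
       [ 0.00000000e+00,  0.00000000e+00,  0.00000000e+00,
         1.00000000e+00]])}
```

View pics/a_top.png

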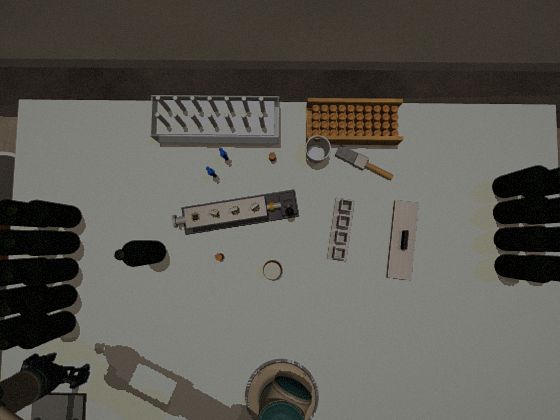

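View pics/a_scene.png

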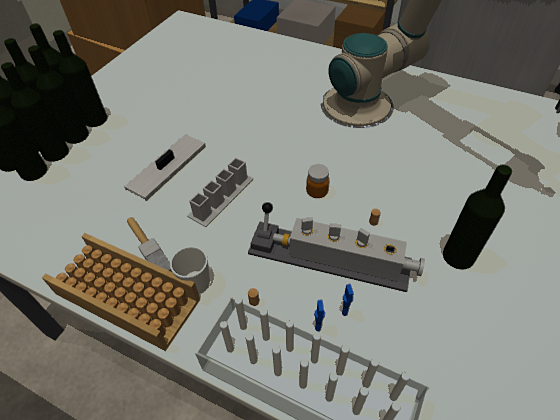

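View pics/a_wrist.png

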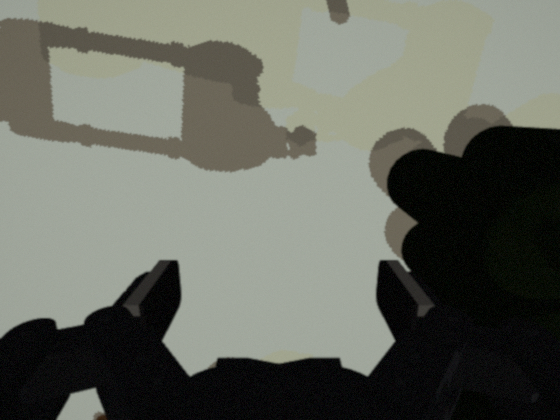

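```bash
cat > h.py <<'E'
from rig import manip, eyes
import numpy as np, cv2
from scipy.spatial.transform import Rotation as R
def rot(q): return R.from_quat([q[1],q[2],q[3],q[0]])
def cam(name, st=None):
    c=eyes.calibration(name)
    K=np.array([[c['fx'],0,c['cx']],[0,c['fy'],c['cy']],[0,0,1]])
    if name=='wrist':
        T=np.eye(4);T[:3,:3]=rot(st['ee_rot']).as_matrix();T[:3,3]=st['position']
        W=T@c['hand_eye']; return K,W[:3,:3],W[:3,3]
    Rm=cv2.Rodrigues(c['rvec'])[0]
    return K,Rm.T,-Rm.T@c['tvec']
def plane(cm,px,z):
    K,Rw,o=cm
    d=Rw@np.linalg.inv(K)@np.array([px[0],px[1],1.]); return o+d*(z-o[2])/d[2]
def proj(cm,p):
    K,Rw,o=cm; v=K@(Rw.T@(np.array(p)-o)); return v[:2]/v[2]
def crop(im,x0,y0,x1,y1,f,name):
    cv2.imwrite('pics/'+name,cv2.resize(im[y0:y1,x0:x1],None,fx=f,fy=f,interpolation=cv2.INTER_CUBIC))
def grab(name,tag):
    st=manip.get_state(); im=eyes.get_image(name); cv2.imwrite(f'pics/{tag}.png',im); np.savez(f'pics/{tag}.npz',pos=st['position'],q=st['ee_rot']); return im,st
def load(tag):
    d=np.load(f'pics/{tag}.npz'); return cv2.imread(f'pics/{tag}.png'),cam('wrist',dict(position=d['pos'],ee_rot=d['q']))
E
python3 - <<'E'
from h import *
im=cv2.imread('pics/a_top.png'); crop(im,165,130,315,245,5,'b1.png'); crop(im,310,140,430,290,4,'b2.png')
im=cv2.imread('pics/a_scene.png'); crop(im,235,190,435,340,4,'b3.png')
E
```

```text
(no output)
```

View pics/b1.png

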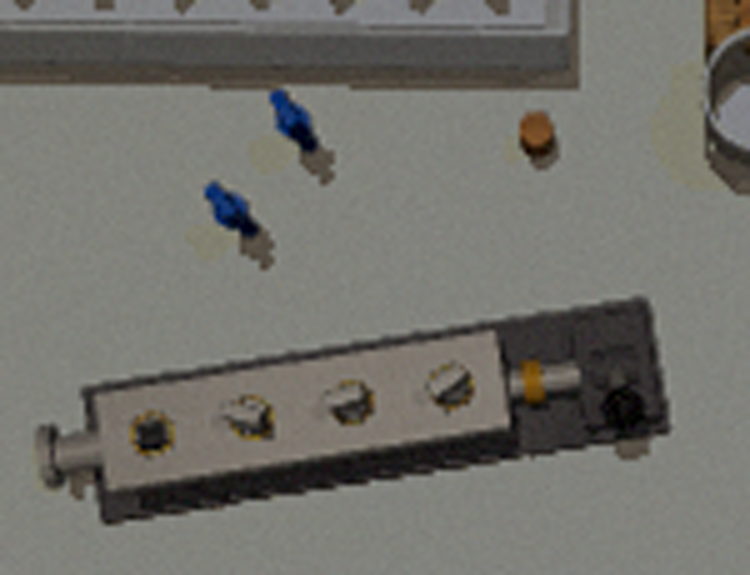

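View pics/b2.png

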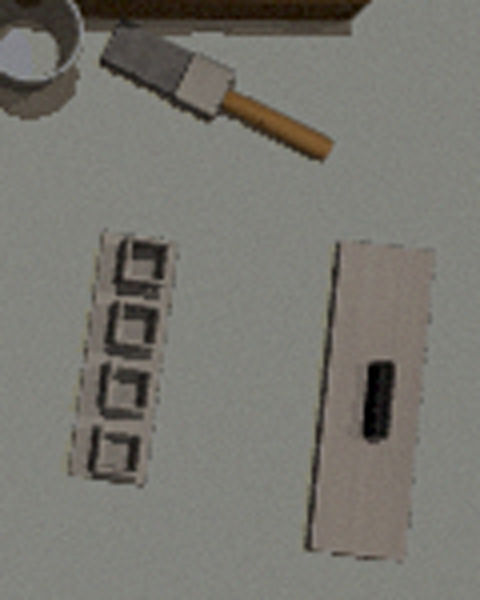

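View pics/b3.png

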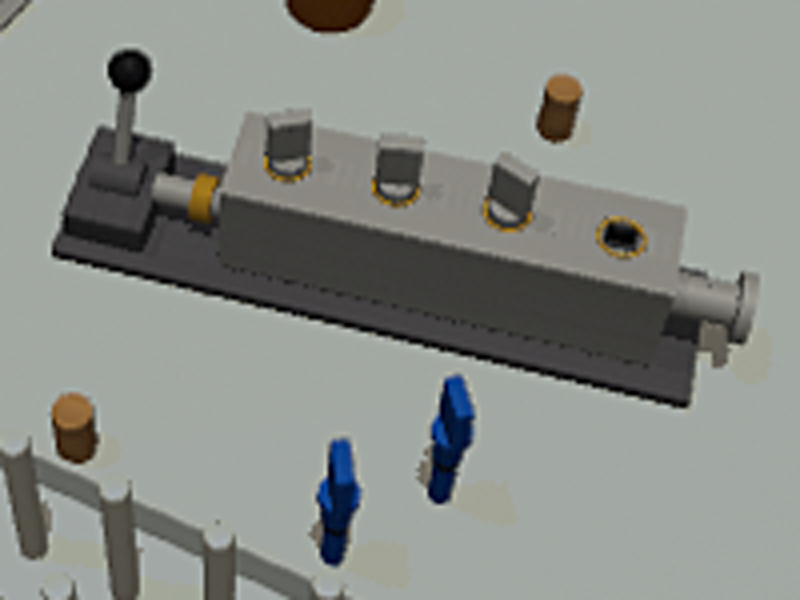

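Run:
```python
from h import *
c=cam('top'); print('cam',c[2])
def P(x,y,z,x0=165,y0=130,f=5): return plane(c,((x+.5)/f-.5+x0,(y+.5)/f-.5+y0),z)
cs=[P(*a,.084) for a in [(97,392),(497,331),(512,428),(108,490)]]
for q in cs: print(q.round(4))
ctr=np.mean(cs,0); d=(cs[0]-cs[1]+cs[3]-cs[2]); print('ctr',ctr,'len',np.linalg.norm(d)/2,'yaw',np.arctan2(-d[0],d[1]))
for n,a in dict(bore=(153,433,.084),p2=(250,418,.084),p1=(350,403,.084),p0=(450,386,.084),ball=(625,407,.095)).items(): print(n,P(*a).round(4))
print('platecorners',[P(*a,.01).round(3) for a in [(85,390),(645,298),(668,430),(105,523)]])
for n,a in dict(c0=(145,262),c1=(135,328),c2=(125,392),c3=(114,455)).items(): print(n,P(*a,.065,310,140,4).round(4))
print('cover',[P(*a,.016,310,140,4).round(4) for a in [(338,242),(434,250),(405,558),(308,550)]],P(382,365,.046,310,140,4),P(377,440,.046,310,140,4))
cs=cam('scene');q=((130+.5)/4-.5+235,(70+.5)/4-.5+190)
print('ball scene at .095',plane(cs,q,.095))
```

```text
cam [ 0.48894466 -0.00296897  1.32497607]
[0.586  0.3056 0.084 ]
[0.6267 0.0603 0.084 ]
[0.567  0.0501 0.084 ]
[0.5259 0.2969 0.084 ]
ctr [0.57638425 0.17821578 0.084     ] len 0.24948859746306368 yaw 0.16492475399901058
bore [0.5612 0.2704 0.084 ]
p2 [0.5711 0.211  0.084 ]
p1 [0.5811 0.1498 0.084 ]
p0 [0.5924 0.0886 0.084 ]
ball [ 0.58   -0.0189  0.095 ]
platecorners [array([0.593, 0.332, 0.01 ]), array([ 0.658, -0.032,  0.01 ]), array([ 0.572, -0.048,  0.01 ]), array([0.507, 0.316, 0.01 ])]
c0 [ 0.6028 -0.1941  0.065 ]
c1 [ 0.5513 -0.1864  0.065 ]
c2 [ 0.5017 -0.1787  0.065 ]
c3 [ 0.4531 -0.1703  0.065 ]
cover [array([ 0.6254, -0.3572,  0.016 ]), array([ 0.6198, -0.4345,  0.016 ]), array([ 0.3734, -0.4081,  0.016 ]), array([ 0.3786, -0.3312,  0.016 ])] [ 0.52567277 -0.38267291  0.046     ] [ 0.46704763 -0.37812873  0.046     ]
ball scene at .095 [ 0.5782518  -0.01945316  0.095     ]
```

```bash
cat >> h.py <<'E'
import json
ctr=np.array([.5764,.1782]); yaw=.165
bx=np.array([np.cos(yaw),np.sin(yaw)]); by=np.array([-np.sin(yaw),np.cos(yaw)])
def B(x,y): return ctr+bx*x+by*y
def jaw(st):
    m=rot(st['ee_rot']).as_matrix(); return np.degrees(np.arctan2(m[1,1],m[0,1]))
def rows(p,j,q,j2,vmax=.048,n=None):
    p=np.array(p,float);q=np.array(q,float);d=q-p
    if n is None: n=int(max(1,np.ceil(np.linalg.norm(d)/vmax-1e-6),np.ceil(abs(j2-j)/8.55-1e-6)))
    out=[]
    for i in range(n):
        a=np.radians(j); dd=(q-p)/(n-i)
        # tool y=(cos a,sin a), tool x=(-sin a, cos a)
        s=[round(-np.sin(a)*dd[0]+np.cos(a)*dd[1],4),round(np.cos(a)*dd[0]+np.sin(a)*dd[1],4),round(-dd[2],4)]
        sp=round(-(j2-j)/(n-i),2)
        p=p+np.array([-np.sin(a)*s[0]+np.cos(a)*s[1],np.cos(a)*s[0]+np.sin(a)*s[1],-s[2]]); j-=sp
        out.append(dict(slide=s,spin=sp))
    return out,p,j
def show(*wps,start=None):
    st=manip.get_state(); p,j=st['position'],jaw(st)
    print('at',np.round(p,4),'jaw',round(j,2))
    allr=[]
    for w in wps:
        r,p,j=rows(p,j,w[0],w[1],**(w[2] if len(w)>2 else {})); allr+=r
    for i in range(0,len(allr),8): print(json.dumps(allr[i:i+8]))
E
python3 - <<'E'
from h import *
pre=B(-.085,-.195); print(pre, B(0,-.195))
show(([.25,.10,.231],99.45),([*pre,.231],99.45),([*pre,.075],99.45))
c=cam('top');
print('bottle',plane(c,(158,252),0),'jar',plane(c,(272,270),.075),'cork',plane(c,(220,257),.042))
E
```

```text
[ 0.52458364 -0.02811303] [ 0.6084292  -0.01415158]
at [0.168  0.5495 0.2306] jaw 72.99
[{"slide": [-0.021, -0.0406, -0.0], "spin": -2.65}, {"slide": [-0.0191, -0.0415, -0.0], "spin": -2.65}, {"slide": [-0.0171, -0.0424, -0.0], "spin": -2.64}, {"slide": [-0.0152, -0.0431, -0.0001], "spin": -2.65}, {"slide": [-0.0132, -0.0437, -0.0], "spin": -2.64}, {"slide": [-0.0111, -0.0443, -0.0001], "spin": -2.65}, {"slide": [-0.0091, -0.0448, -0.0], "spin": -2.64}, {"slide": [-0.007, -0.0451, -0.0001], "spin": -2.65}]
[{"slide": [-0.0049, -0.0454, -0.0], "spin": -2.64}, {"slide": [-0.0028, -0.0457, -0.0001], "spin": -2.65}, {"slide": [-0.0357, -0.0245, 0.0], "spin": 0.0}, {"slide": [-0.0357, -0.0245, 0.0], "spin": 0.0}, {"slide": [-0.0357, -0.0245, 0.0], "spin": 0.0}, {"slide": [-0.0357, -0.0245, 0.0], "spin": 0.0}, {"slide": [-0.0357, -0.0245, 0.0], "spin": 0.0}, {"slide": [-0.0357, -0.0245, 0.0], "spin": 0.0}]
[{"slide": [-0.0356, -0.0244, 0.0], "spin": 0.0}, {"slide": [-0.0, -0.0, 0.039], "spin": 0.0}, {"slide": [-0.0, -0.0, 0.039], "spin": 0.0}, {"slide": [-0.0, -0.0, 0.039], "spin": 0.0}, {"slide": [-0.0, -0.0, 0.039], "spin": 0.0}]
bottle [0.4477883  0.40669328 0.        ] jar [0.40020942 0.03252257 0.075     ] cork [0.43610727 0.19762186 0.042     ]
```

Candidates in the top view: pins in the manifold at px (215,213), (235,210) and (255,207). The bore at (195,216) is empty. The blue look-alikes at (208,172) and (223,155) and the steel pegs in the rack at (215,115) are not part of the job. The valve is the ball at (290,211), not the yellow-banded pipe. The crop confirmed this, so I'm starting with the valve.

>>> servo_tool:
  increments:
    - {"slide":[-0.021,-0.0406,0],"spin":-2.65}
    - {"slide":[-0.019,-0.0415,0],"spin":-2.65}
    - {"slide":[-0.017,-0.0425,0],"spin":-2.65}
    - {"slide":[-0.015,-0.043,0],"spin":-2.65}
    - {"slide":[-0.013,-0.0435,0],"spin":-2.65}
    - {"slide":[-0.011,-0.0445,0],"spin":-2.65}
    - {"slide":[-0.009,-0.045,0],"spin":-2.65}
    - {"slide":[-0.007,-0.045,0],"spin":-2.65}
  hand: 0

```text
clock: 0.95
position: [0.2326, 0.1886, 0.2312]
ee_rot: [0.0, -0.038, 0.999, -0.0]
contact_force: [1.3, -1.1, 0.1]
width: -0.0003
```

>>> servo_tool:
  increments:
    - {"slide":[-0.005,-0.0455,0],"spin":-2.65}
    - {"slide":[-0.003,-0.0455,0],"spin":-2.65}
    - {"slide":[-0.0357,-0.0245,0],"spin":0}
    - {"slide":[-0.0357,-0.0245,0],"spin":0}
    - {"slide":[-0.0357,-0.0245,0],"spin":0}
    - {"slide":[-0.0357,-0.0245,0],"spin":0}
    - {"slide":[-0.0357,-0.0245,0],"spin":0}
    - {"slide":[0,0,0],"spin":0}

```text
clock: 1.75
position: [0.4512, 0.0066, 0.2308]
ee_rot: [0.001, -0.081, 0.997, -0.001]
contact_force: [-0.6, -0.0, -0.6]
width: -0.0001
```

Run:
```python
from h import *
im,st=grab('wrist','w1'); pre=B(-.085,-.195)
show(([*pre,.231],99.45),([*pre,.075],99.45))
```

```text
at [0.4478 0.008  0.2305] jaw 99.38
[{"slide": [-0.0349, -0.0241, -0.0003], "spin": -0.04}, {"slide": [-0.035, -0.0241, -0.0002], "spin": -0.03}, {"slide": [0.0, 0.0, 0.039], "spin": -0.0}, {"slide": [0.0, 0.0, 0.039], "spin": -0.0}, {"slide": [0.0, 0.0, 0.039], "spin": -0.0}, {"slide": [0.0, 0.0, 0.039], "spin": -0.0}]
```

View pics/w1.png

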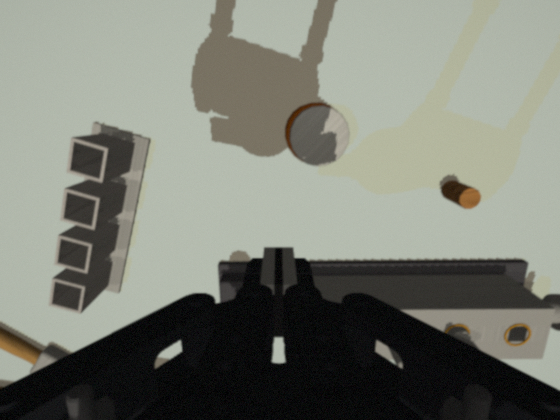

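>>> servo_tool:
  increments:
    - {"slide":[-0.035,-0.024,0],"spin":0}
    - {"slide":[-0.035,-0.024,0],"spin":0}
    - {"slide":[0,0,0.039],"spin":0}
    - {"slide":[0,0,0.039],"spin":0}
    - {"slide":[0,0,0.039],"spin":0}
    - {"slide":[0,0,0.039],"spin":0}
    - {"slide":[0,0,0],"spin":0}

```text
clock: 2.5
position: [0.5172, -0.025, 0.0711]
ee_rot: [-0.006, -0.083, 0.997, 0.002]
contact_force: [-0.3, -0.5, -0.8]
width: 0.0001
```

Run:
```python
from h import *
st=manip.get_state(); d=st['position'][:2]-B(0,-.195); print(st['position'],jaw(st),d@bx,d@by,st['contact_force'])
```

```text
[ 0.51715332 -0.02500735  0.07108837] 99.52887811234798 -0.09181929640165819 0.004283946709624173 [-0.32281877 -0.5371994  -0.81914236]
```

>>> servo_tool:
  increments:
    - {"slide":[-0.02,-0.004,0]}
    - {"slide":[-0.015,0,0]}
    - {"slide":[-0.01,0,0]}
    - {"slide":[-0.01,0,0]}
    - {"slide":[-0.01,0,0]}
    - {"slide":[-0.01,0,0]}
    - {"slide":[-0.01,0,0]}
    - {"slide":[0,0,0]}

```text
$.increments[0]: bad value
```

>>> servo_tool:
  increments:
    - {"slide":[-0.004,0,0]}
    - {"slide":[-0.004,0,0]}
    - {"slide":[0,0,0]}

```text
$.increments[0]: bad value
```

Run:
```python
from h import *
st=manip.get_state(); d=st['position'][:2]-B(0,-.195); print(st['position'],jaw(st),d@bx,d@by,st['contact_force'])
im,_=grab('scene','s1'); crop(im,235,160,355,260,5,'s1c.png')
```

```text
[ 0.51715332 -0.02500735  0.07108837] 99.52887811234798 -0.09181929640165819 0.004283946709624173 [-0.32281877 -0.5371994  -0.81914236]
```

View pics/s1c.png

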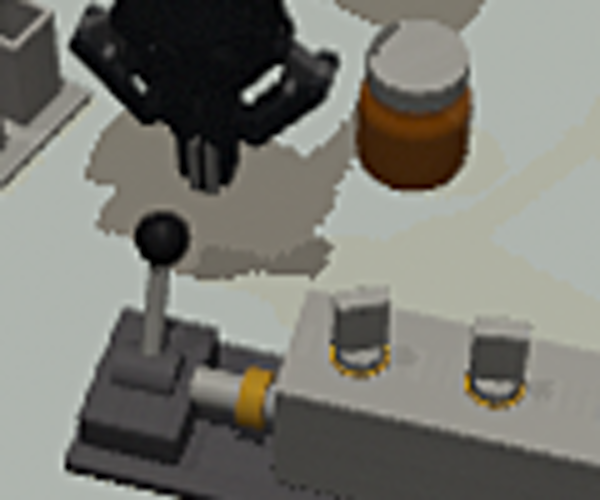

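Spin is required in every row. The gripper stands clear behind the ball.

>>> servo_tool:
  increments:
    - {"slide":[-0.02,-0.004,0],"spin":0}
    - {"slide":[-0.015,0,0],"spin":0}
    - {"slide":[-0.01,0,0],"spin":0}
    - {"slide":[-0.01,0,0],"spin":0}
    - {"slide":[-0.01,0,0],"spin":0}
    - {"slide":[-0.01,0,0],"spin":0}
    - {"slide":[-0.01,0,0],"spin":0}
    - {"slide":[0,0,0],"spin":0}

```text
clock: 3.35
position: [0.6093, -0.0164, 0.0752]
ee_rot: [0.001, -0.083, 0.997, -0.0]
contact_force: [-0.5, -0.5, 0.4]
width: 0.0003
```

>>> servo_tool:
  increments:
    - {"slide":[-0.004,0,0],"spin":0}
    - {"slide":[-0.004,0,0],"spin":0}
    - {"slide":[0,0,0],"spin":0}

```text
clock: 3.65
position: [0.6155, -0.0152, 0.0751]
ee_rot: [-0.0, -0.083, 0.997, 0.0]
contact_force: [-0.0, 0.6, -0.3]
width: -0.0001
```

Run:
```python
from h import *
st=manip.get_state(); d=st['position'][:2]-B(0,-.195); print(st['position'],jaw(st),d@bx,d@by,st['contact_force'])
im,_=grab('scene','s2'); crop(im,235,160,355,260,5,'s2c.png')
```

```text
[ 0.61554142 -0.01522693  0.07507575] 99.4922481039189 0.0068389884306327715 -0.0022289454205261616 [-0.00549081  0.59926035 -0.27010092]
```

View pics/s2c.png

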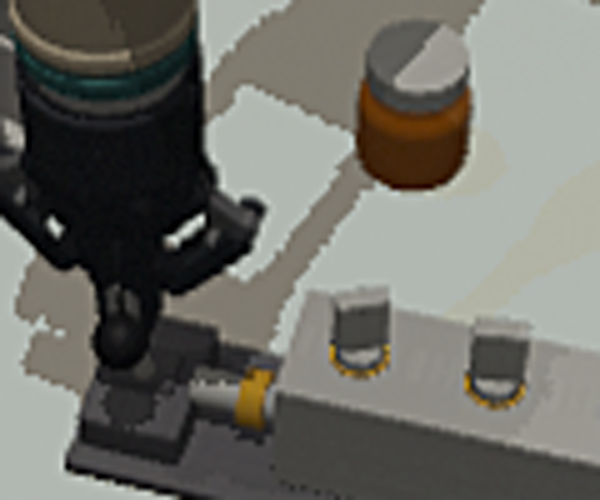

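>>> servo_tool:
  increments:
    - {"slide":[-0.004,0,0],"spin":0}
    - {"slide":[0,0,0],"spin":0}

```text
clock: 3.9
position: [0.6187, -0.0146, 0.0751]
ee_rot: [-0.001, -0.083, 0.997, 0.0]
contact_force: [-2.8, 0.1, 0.8]
width: -0.0001
```

>>> servo_tool:
  increments:
    - {"slide":[-0.003,0,0],"spin":0}
    - {"slide":[0,0,0],"spin":0}

```text
clock: 4.1
position: [0.6191, -0.0145, 0.0749]
ee_rot: [-0.004, -0.083, 0.997, -0.0]
contact_force: [-7.2, -1.7, 3.8]
width: 0.0
```

>>> servo_tool:
  increments:
    - {"slide":[-0.002,0,0],"spin":0}
    - {"slide":[0,0,0],"spin":0}

```text
clock: 4.3
position: [0.6193, -0.0144, 0.0748]
ee_rot: [-0.005, -0.083, 0.997, -0.0]
contact_force: [-11.5, -2.4, 5.5]
width: -0.0
```

Run:
```python
from h import *
st=manip.get_state();p=st['position']
a=B(-.045,-.195)
show(([*a,.09],99.45),([*a,.28],99.45),([*B(.05,-.03),.30],99.45))
```

```text
at [ 0.6193 -0.0144  0.0748] jaw 99.55
[{"slide": [0.0278, 0.0011, -0.0076], "spin": 0.05}, {"slide": [0.0279, 0.001, -0.0076], "spin": 0.05}, {"slide": [-0.0, 0.0, -0.0475], "spin": -0.0}, {"slide": [-0.0, 0.0, -0.0475], "spin": -0.0}, {"slide": [-0.0, 0.0, -0.0475], "spin": -0.0}, {"slide": [-0.0, 0.0, -0.0475], "spin": -0.0}, {"slide": [-0.0238, 0.0413, -0.005], "spin": -0.0}, {"slide": [-0.0237, 0.0413, -0.005], "spin": -0.0}]
[{"slide": [-0.0238, 0.0412, -0.005], "spin": -0.0}, {"slide": [-0.0237, 0.0413, -0.005], "spin": -0.0}]
```

>>> servo_tool:
  increments:
    - {"slide":[0.028,0.001,0],"spin":0}
    - {"slide":[0.028,0.001,-0.008],"spin":0}
    - {"slide":[0,0,-0.0475],"spin":0}
    - {"slide":[0,0,-0.0475],"spin":0}
    - {"slide":[0,0,-0.0475],"spin":0}
    - {"slide":[0,0,-0.0475],"spin":0}
    - {"slide":[-0.024,0.041,-0.005],"spin":0}
    - {"slide":[-0.024,0.041,-0.005],"spin":0}

```text
clock: 5.1
position: [0.6047, 0.0678, 0.2867]
ee_rot: [0.004, -0.081, 0.997, -0.0]
contact_force: [0.6, -0.4, -0.5]
width: -0.0001
```

>>> servo_tool:
  increments:
    - {"slide":[-0.024,0.041,-0.005],"spin":0}
    - {"slide":[-0.024,0.041,-0.005],"spin":0}
    - {"slide":[0,0,0],"spin":0}
    - {"slide":[0,0,0],"spin":0}

```text
clock: 5.5
position: [0.637, 0.1578, 0.2931]
ee_rot: [0.001, -0.084, 0.996, -0.0]
contact_force: [-0.3, -0.8, 0.0]
width: 0.0003
```

Run:
```python
from h import *
im,st=grab('wrist','w2'); print(st['position'],jaw(st))
crop(im,140,0,420,210,2.8,'w2c.png')
```

```text
[0.63697484 0.15782927 0.29313155] 99.62636628173163
```

View pics/w2.png

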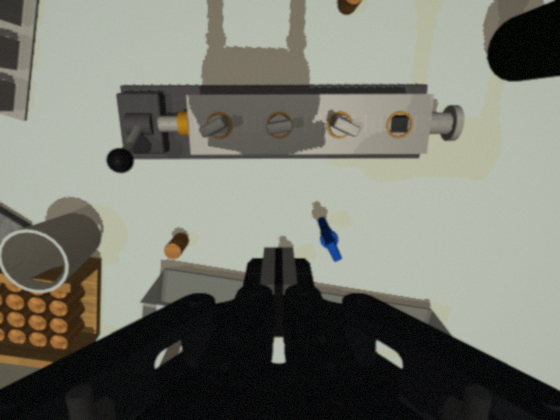

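View pics/w2c.png

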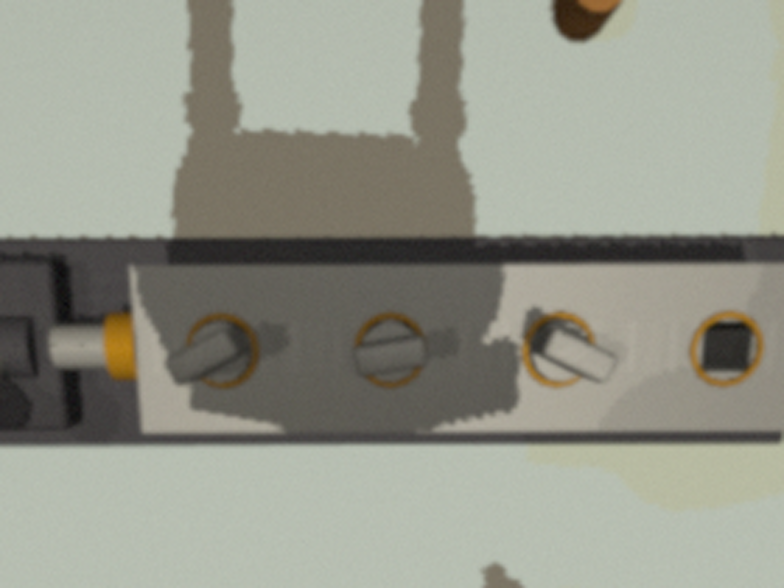

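Run:
```python
from h import *
im,c=load('w2')
def u(x,y): return ((x+.5)/2.8-.5+140,(y+.5)/2.8-.5)
for n,b in enumerate([(222,350),(390,350),(558,350),(727,350)]):
    p=plane(c,u(*b),.084); print('bore',n,p[:2].round(4),'pred',B(0,[-.093,-.031,.031,.093][n]).round(4))
for n,(a,b) in enumerate([((174,370),(242,339)),((357,359),(425,350)),((550,337),(609,367))]):
    A,Bq=plane(c,u(*a),.126),plane(c,u(*b),.126); d=Bq-A
    print(n,'ctr',((A+Bq)/2).round(4),'len',np.linalg.norm(d).round(4),'wing ang',np.degrees(np.arctan2(d[1],d[0])).round(1))
for q in [(130,262),(141,433)]: print(plane(c,u(*q),.084), B(.03,-.125),B(-.03,-.125))
```

```text
bore 0 [0.592  0.0893] pred [0.5917 0.0865]
bore 1 [0.5817 0.1503] pred [0.5815 0.1476]
bore 2 [0.5714 0.2114] pred [0.5713 0.2088]
bore 3 [0.561  0.2729] pred [0.5611 0.2699]
0 ctr [0.5915 0.0918 0.126 ] len 0.0246 wing ang 123.0
1 ctr [0.5815 0.1505 0.126 ] len 0.0223 wing ang 106.9
2 ctr [0.5706 0.2108 0.126 ] len 0.0219 wing ang 73.9
[0.56698021 0.05306621 0.084     ] [0.62652409 0.05982528] [0.56733899 0.04997014]
[0.62737716 0.06274131 0.084     ] [0.62652409 0.05982528] [0.56733899 0.04997014]
```

```bash
sed -i 's/^ctr=.*/ctr=np.array([.5765,.1805]); yaw=.165/' h.py
python3 - <<'E'
from h import *
show(([.592,.0893,.19],33),([.592,.0893,.105],33))
E
```

```text
at [0.6366 0.1566 0.2932] jaw 99.54
[{"slide": [0.0069, -0.0074, 0.0129], "spin": 8.32}, {"slide": [0.0057, -0.0083, 0.0129], "spin": 8.32}, {"slide": [0.0045, -0.009, 0.0129], "spin": 8.32}, {"slide": [0.0031, -0.0096, 0.0129], "spin": 8.32}, {"slide": [0.0017, -0.01, 0.0129], "spin": 8.31}, {"slide": [0.0003, -0.0101, 0.0129], "spin": 8.32}, {"slide": [-0.0012, -0.01, 0.0129], "spin": 8.31}, {"slide": [-0.0026, -0.0097, 0.0129], "spin": 8.32}]
[{"slide": [-0.0, -0.0, 0.0425], "spin": -0.0}, {"slide": [-0.0, -0.0, 0.0425], "spin": -0.0}]
```

>>> servo_tool:
  increments:
    - {"slide":[0.007,-0.0075,0.013],"spin":8.3}
    - {"slide":[0.0055,-0.0085,0.013],"spin":8.3}
    - {"slide":[0.0045,-0.009,0.013],"spin":8.3}
    - {"slide":[0.003,-0.0095,0.013],"spin":8.3}
    - {"slide":[0.0015,-0.01,0.013],"spin":8.3}
    - {"slide":[0.0005,-0.01,0.013],"spin":8.3}
    - {"slide":[-0.001,-0.01,0.013],"spin":8.3}
    - {"slide":[-0.0025,-0.0095,0.013],"spin":8.3}
  hand: 0.45
  newtons: 60

```text
clock: 6.35
position: [0.5914, 0.0874, 0.1892]
ee_rot: [0.0, 0.48, 0.877, 0.0]
contact_force: [-0.4, 0.1, 0.0]
width: 0.0385
```

>>> servo_tool:
  increments:
    - {"slide":[0,0,0],"spin":0}
    - {"slide":[0,0,0],"spin":0}

```text
clock: 6.55
position: [0.5921, 0.0885, 0.1898]
ee_rot: [0.0, 0.476, 0.879, 0.0]
contact_force: [1.5, 0.2, 0.4]
width: 0.0383
```

Run:
```python
from h import *
im,st=grab('wrist','w3')
show(([.592,.0893,.135],33),([.592,.0893,.098],33))
```

```text
at [0.5927 0.0889 0.1902] jaw 33.16
[{"slide": [0.0004, -0.0002, 0.0276], "spin": 0.08}, {"slide": [0.0003, -0.0001, 0.0276], "spin": 0.08}, {"slide": [0.0, -0.0, 0.037], "spin": 0.0}]
```

View pics/w3.png

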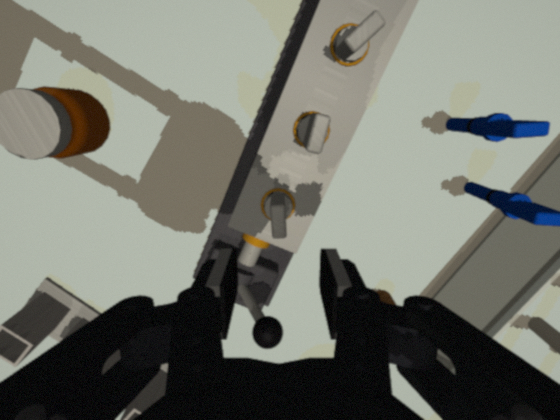

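>>> servo_tool:
  increments:
    - {"slide":[0,0,0.028],"spin":0}
    - {"slide":[0,0,0.028],"spin":0}
    - {"slide":[0,0,0.02],"spin":0}
    - {"slide":[0,0,0.016],"spin":0}
    - {"slide":[0,0,0],"spin":0}

```text
clock: 7.1
position: [0.5912, 0.0896, 0.0958]
ee_rot: [-0.001, 0.476, 0.88, -0.001]
contact_force: [-0.8, -0.0, 0.3]
width: 0.0386
```

>>> servo_tool:
  increments:
    - {"slide":[0,0,0],"spin":0}
    - {"slide":[0,0,0],"spin":0}
    - {"slide":[0,0,0],"spin":0}
    - {"slide":[0,0,0],"spin":0}
    - {"slide":[0,0,0],"spin":0}
  hand: 0

```text
clock: 7.6
position: [0.5917, 0.0889, 0.0988]
ee_rot: [0.0, 0.476, 0.879, -0.0]
contact_force: [-4.3, -2.1, 5.9]
width: 0.0093
```

Run:
```python
from h import *
st=manip.get_state(); print(st['position'],jaw(st),st['contact_force'],st['moment'],st['width'],np.degrees(st['qpos']))
```

```text
[0.59174218 0.08887968 0.09877303] 33.119259239344515 [-4.32165363 -2.09676607  5.85479127] [-0.51694158  0.66731465 -0.06452604] 0.009328217533158684 [ 1.91688091e+00  2.34786609e+01  9.45328274e+01 -6.47520055e-02
  6.19721742e+01 -3.11719673e+01]
```

>>> servo_tool:
  increments:
    - {"slide":[0,0,-0.0003],"spin":8.5}
    - {"slide":[0,0,-0.0003],"spin":8.5}
    - {"slide":[0,0,-0.0003],"spin":8.5}
    - {"slide":[0,0,-0.0003],"spin":8.5}
    - {"slide":[0,0,-0.0003],"spin":-8.5}
    - {"slide":[0,0,-0.0003],"spin":-8.5}
    - {"slide":[0,0,-0.0003],"spin":-8.5}
    - {"slide":[0,0,-0.0003],"spin":-8.5}

```text
clock: 8.4
position: [0.5916, 0.0894, 0.0992]
ee_rot: [-0.0, 0.474, 0.881, -0.0]
contact_force: [-0.4, -1.5, -5.5]
width: 0.0089
```

>>> servo_tool:
  increments:
    - {"slide":[0,0,-0.0003],"spin":-8.5}
    - {"slide":[0,0,-0.0003],"spin":-8.5}
    - {"slide":[0,0,-0.0003],"spin":-8.5}
    - {"slide":[0,0,-0.0003],"spin":-8.5}
    - {"slide":[0,0,-0.0003],"spin":8.5}
    - {"slide":[0,0,-0.0003],"spin":8.5}
    - {"slide":[0,0,-0.0003],"spin":8.5}
    - {"slide":[0,0,-0.0003],"spin":8.5}

```text
clock: 9.2
position: [0.5915, 0.0897, 0.1005]
ee_rot: [-0.001, 0.479, 0.878, -0.0]
contact_force: [0.1, 0.9, -9.5]
width: 0.0087
```

Run:
```python
from h import *
st=manip.get_state(); print(st['position'],jaw(st),st['contact_force'],st['moment'],st['width'])
im,_=grab('scene','s3'); crop(im,235,160,435,310,4,'s3c.png')
```

```text
[0.59148077 0.08971313 0.10046463] 32.80671560656723 [ 0.14407768  0.86910301 -9.52537554] [ 0.05807738 -0.17612188  0.24147836] 0.008748719169464144
```

View pics/s3c.png

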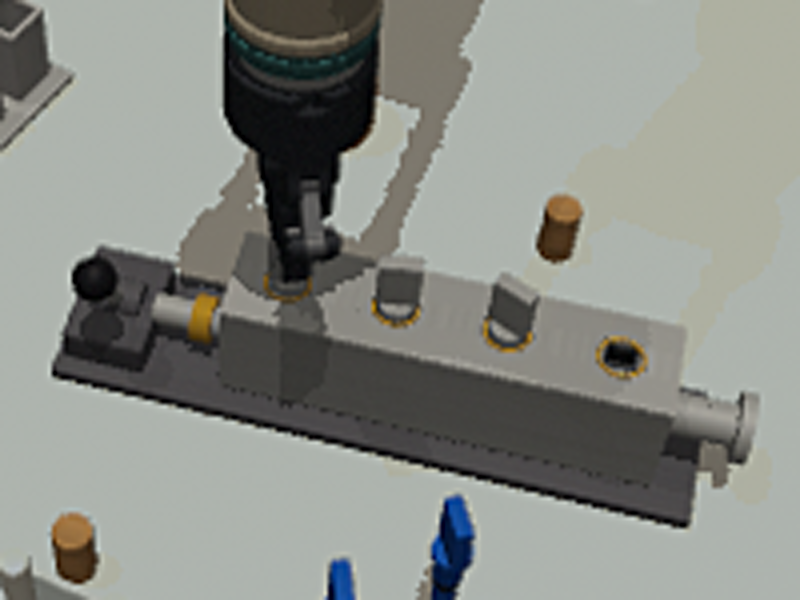

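>>> servo_tool:
  increments:
    - {"slide":[0,0,0],"spin":8.5}
    - {"slide":[0,0,0],"spin":8.5}
    - {"slide":[0,0,0],"spin":8.5}
    - {"slide":[0,0,0],"spin":8.5}
    - {"slide":[0,0,0],"spin":8.5}
    - {"slide":[0,0,0],"spin":8.5}
    - {"slide":[0,0,0],"spin":-8.5}
    - {"slide":[0,0,0],"spin":-8.5}
  newtons: 90

```text
clock: 10.05
position: [0.5919, 0.0896, 0.1018]
ee_rot: [-0.0, 0.71, 0.704, 0.0]
contact_force: [0.2, -0.8, -4.7]
width: 0.0086
```

>>> servo_tool:
  increments:
    - {"slide":[0,0,0],"spin":-8.5}
    - {"slide":[0,0,0],"spin":-8.5}
    - {"slide":[0,0,0],"spin":-8.5}
    - {"slide":[0,0,0],"spin":-8.5}
    - {"slide":[0,0,0],"spin":-8.5}
    - {"slide":[0,0,0],"spin":-8.5}
    - {"slide":[0,0,0],"spin":-8.5}
    - {"slide":[0,0,0],"spin":-8.5}

```text
clock: 10.85
position: [0.5914, 0.0889, 0.1022]
ee_rot: [-0.0, 0.195, 0.981, -0.0]
contact_force: [-2.2, -2.2, -1.1]
width: 0.0085
```

>>> servo_tool:
  increments:
    - {"slide":[0,0,-0.0005],"spin":8.5}
    - {"slide":[0,0,-0.0004],"spin":8.5}
    - {"slide":[0,0,-0.0004],"spin":8.5}
    - {"slide":[0,0,-0.0003],"spin":8.5}
    - {"slide":[0,0,-0.0003],"spin":8.5}
    - {"slide":[0,0,-0.0003],"spin":8.5}
    - {"slide":[0,0,-0.0003],"spin":8.5}
    - {"slide":[0,0,-0.0003],"spin":8.5}

```text
clock: 11.65
position: [0.5919, 0.0895, 0.1036]
ee_rot: [-0.0, 0.714, 0.701, -0.0]
contact_force: [1.4, -1.1, -10.0]
width: 0.0081
```

>>> servo_tool:
  increments:
    - {"slide":[0,0,-0.0003],"spin":-8.5}
    - {"slide":[0,0,-0.0003],"spin":-8.5}
    - {"slide":[0,0,-0.0003],"spin":-8.5}
    - {"slide":[0,0,-0.0003],"spin":-8.5}
    - {"slide":[0,0,-0.0003],"spin":-8.5}
    - {"slide":[0,0,-0.0003],"spin":-8.5}
    - {"slide":[0,0,-0.0003],"spin":-8.5}
    - {"slide":[0,0,-0.0003],"spin":-8.5}

```text
clock: 12.45
position: [0.5913, 0.0896, 0.1058]
ee_rot: [-0.001, 0.195, 0.981, 0.0]
contact_force: [0.1, -0.4, -8.7]
width: 0.0086
```

>>> servo_tool:
  increments:
    - {"slide":[0,0,-0.0003],"spin":8.5}
    - {"slide":[0,0,-0.0003],"spin":8.5}
    - {"slide":[0,0,-0.0003],"spin":8.5}
    - {"slide":[0,0,-0.0003],"spin":8.5}
    - {"slide":[0,0,-0.0003],"spin":8.5}
    - {"slide":[0,0,-0.0003],"spin":8.5}
    - {"slide":[0,0,-0.0003],"spin":8.5}
    - {"slide":[0,0,-0.0003],"spin":8.5}

```text
clock: 13.25
position: [0.5919, 0.0897, 0.1085]
ee_rot: [-0.0, 0.714, 0.7, -0.0]
contact_force: [0.9, -0.5, -9.7]
width: 0.0084
```

>>> servo_tool:
  increments:
    - {"slide":[0,0,-0.0003],"spin":-8.5}
    - {"slide":[0,0,-0.0003],"spin":-8.5}
    - {"slide":[0,0,-0.0003],"spin":-8.5}
    - {"slide":[0,0,-0.0003],"spin":-8.5}
    - {"slide":[0,0,-0.0003],"spin":-8.5}
    - {"slide":[0,0,-0.0003],"spin":-8.5}
    - {"slide":[0,0,-0.0003],"spin":-8.5}
    - {"slide":[0,0,-0.0003],"spin":-8.5}

```text
clock: 14.05
position: [0.5913, 0.0892, 0.1115]
ee_rot: [-0.001, 0.194, 0.981, -0.0]
contact_force: [-1.5, -1.1, -4.8]
width: 0.0082
```

>>> servo_tool:
  increments:
    - {"slide":[0,0,-0.0004],"spin":8.5}
    - {"slide":[0,0,-0.0004],"spin":8.5}
    - {"slide":[0,0,-0.0004],"spin":8.5}
    - {"slide":[0,0,-0.0003],"spin":8.5}
    - {"slide":[0,0,-0.0003],"spin":8.5}
    - {"slide":[0,0,-0.0003],"spin":8.5}
    - {"slide":[0,0,-0.0003],"spin":8.5}
    - {"slide":[0,0,-0.0003],"spin":8.5}

```text
clock: 14.85
position: [0.5917, 0.0899, 0.1151]
ee_rot: [-0.0, 0.714, 0.7, 0.0]
contact_force: [-1.8, 1.4, -1.6]
width: 0.0084
```

>>> servo_tool:
  increments:
    - {"slide":[0,0,-0.0003],"spin":-8.5}
    - {"slide":[0,0,-0.0003],"spin":-8.5}
    - {"slide":[0,0,-0.0003],"spin":-8.5}
    - {"slide":[0,0,-0.0003],"spin":-8.5}
    - {"slide":[0,0,-0.0003],"spin":-8.5}
    - {"slide":[0,0,-0.0003],"spin":-8.5}
    - {"slide":[0,0,-0.0003],"spin":-8.5}
    - {"slide":[0,0,-0.0003],"spin":-8.5}

```text
clock: 15.65
position: [0.5924, 0.0895, 0.1178]
ee_rot: [0.001, 0.194, 0.981, 0.0]
contact_force: [-1.5, -0.4, -0.9]
width: 0.0085
```

>>> servo_tool:
  increments:
    - {"slide":[0,0,-0.0004],"spin":8.5}
    - {"slide":[0,0,-0.0004],"spin":8.5}
    - {"slide":[0,0,-0.0004],"spin":8.5}
    - {"slide":[0,0,-0.0004],"spin":8.5}

```text
clock: 16.05
position: [0.5926, 0.0899, 0.1194]
ee_rot: [0.001, 0.478, 0.878, 0.001]
contact_force: [-1.1, -0.1, -1.5]
width: 0.0086
```

Run:
```python
from h import *
st=manip.get_state(); print(st['position'],jaw(st),st['contact_force'],st['moment'],st['width'])
im,_=grab('scene','s4'); crop(im,235,160,435,310,4,'s4c.png')
```

```text
[0.59255796 0.08986411 0.11941686] 32.89383319584189 [-1.11055696 -0.11382474 -1.47829512] [ 0.00783942  0.18831871 -0.00267892] 0.008581144550796118
```

View pics/s4c.png

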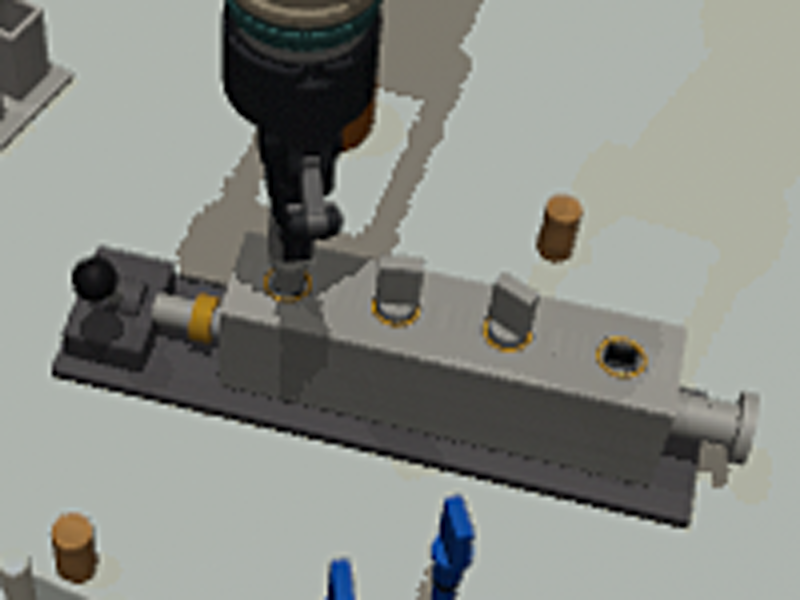

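>>> servo_tool:
  increments:
    - {"slide":[0,0,-0.004],"spin":0}
    - {"slide":[0,0,-0.006],"spin":0}
    - {"slide":[0,0,-0.006],"spin":0}

```text
clock: 16.4
position: [0.5925, 0.0895, 0.1357]
ee_rot: [0.001, 0.475, 0.88, 0.0]
contact_force: [0.2, 0.9, -0.8]
width: 0.0084
```

>>> servo_tool:
  increments:
    - {"slide":[0,0,-0.01],"spin":0}
    - {"slide":[0,0,-0.01],"spin":0}
    - {"slide":[0,0,-0.02],"spin":0}
    - {"slide":[0,0,-0.03],"spin":0}
    - {"slide":[0,0,-0.04],"spin":0}

```text
clock: 16.9
position: [0.591, 0.0894, 0.2451]
ee_rot: [-0.001, 0.476, 0.879, -0.001]
contact_force: [-0.1, 0.4, -1.3]
width: 0.0081
```

Run:
```python
from h import *
st=manip.get_state(); print(st['position'],jaw(st),st['contact_force'],st['width'])
im,_=grab('scene','s5'); crop(im,175,130,435,310,3,'s5c.png')
im,_=grab('top','t5'); crop(im,310,140,430,290,4,'t5c.png')
```

```text
[0.59099098 0.08939829 0.24510402] 33.127781483739916 [-0.09094073  0.41805621 -1.34945912] 0.008089380212434586
```

View pics/s5c.png

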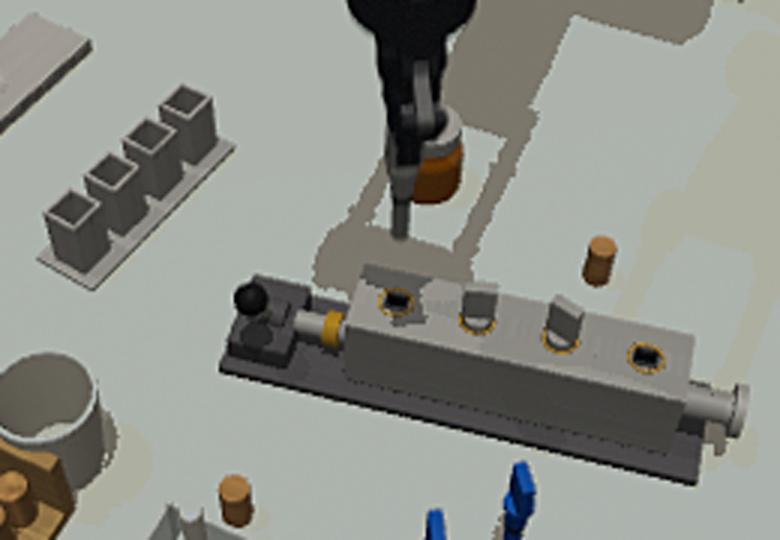

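View pics/t5c.png

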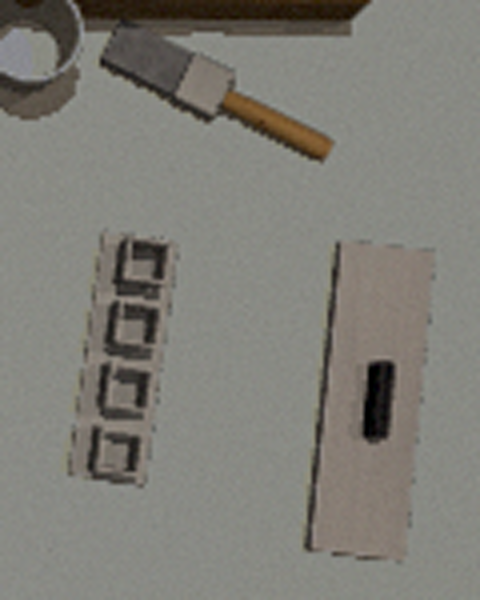

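```bash
cat >> h.py <<'E'
cm=np.array([.5272,-.1824]); ca=np.radians(-9.0)
def cup(i): return cm+(0.075-.05*i)*np.array([np.cos(ca),np.sin(ca)])
E
python3 - <<'E'
from h import *
print([cup(i).round(4) for i in range(4)])
show(([*cup(1),.235],81))
E
```

```text
[array([ 0.6013, -0.1941]), array([ 0.5519, -0.1863]), array([ 0.5025, -0.1785]), array([ 0.4531, -0.1707])]
at [0.5955 0.0896 0.2519] jaw 33.14
[{"slide": [-0.0345, -0.0312, 0.0028], "spin": -7.98}, {"slide": [-0.0299, -0.0357, 0.0028], "spin": -7.98}, {"slide": [-0.0246, -0.0395, 0.0028], "spin": -7.98}, {"slide": [-0.0189, -0.0426, 0.0028], "spin": -7.97}, {"slide": [-0.0128, -0.0448, 0.0029], "spin": -7.98}, {"slide": [-0.0064, -0.0461, 0.0028], "spin": -7.97}]
```

>>> servo_tool:
  increments:
    - {"slide":[-0.0345,-0.031,0.003],"spin":-8}
    - {"slide":[-0.03,-0.0355,0.003],"spin":-8}
    - {"slide":[-0.0245,-0.0395,0.003],"spin":-8}
    - {"slide":[-0.019,-0.0425,0.003],"spin":-8}
    - {"slide":[-0.013,-0.045,0.003],"spin":-8}
    - {"slide":[-0.0065,-0.046,0.003],"spin":-8}
    - {"slide":[0,0,0],"spin":0}
    - {"slide":[0,0,0],"spin":0}

```text
clock: 17.8
position: [0.5485, -0.1865, 0.2266]
ee_rot: [-0.0, 0.08, 0.997, 0.0]
contact_force: [-0.4, 0.9, -0.8]
width: 0.0085
```

Run:
```python
from h import *
im,st=grab('wrist','w4')
show(([*cup(1),.235],81))
c=cam('wrist',manip.get_state())
for i in range(4): print(proj(c,[*cup(i),.065]))
im,_=grab('scene','s6'); crop(im,175,90,335,250,4,'s6c.png')
```

```text
at [ 0.5488 -0.1854  0.2268] jaw 80.87
[{"slide": [-0.0032, -0.0004, -0.0082], "spin": -0.13}]
[276.44482103 241.00081874]
[276.23139129 191.56476911]
[275.99839556 137.59671213]
[275.74301406  78.44350799]
```

View pics/w4.png

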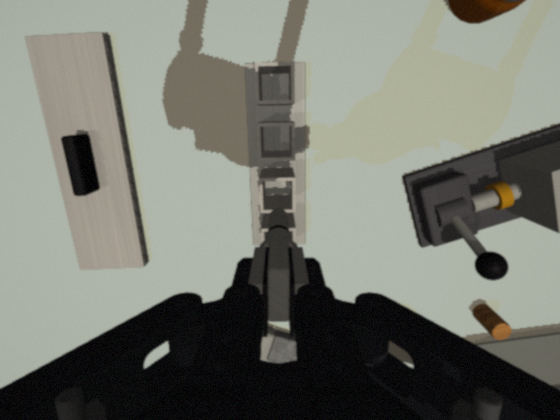

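View pics/s6c.png

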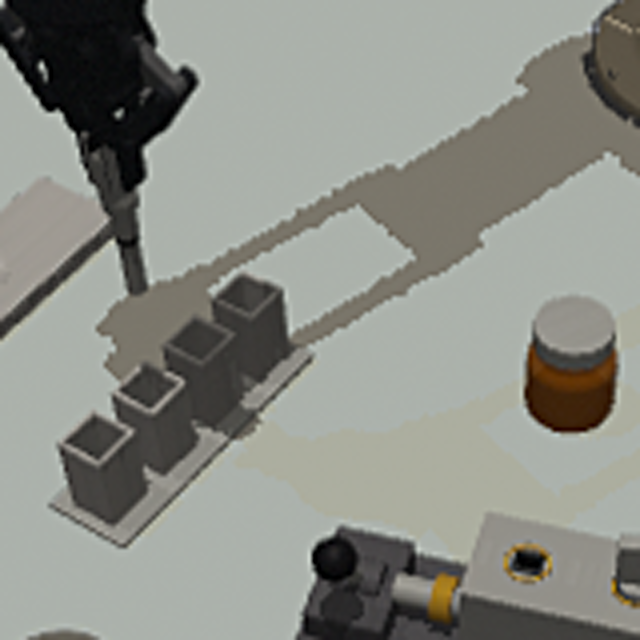

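Run:
```python
from h import *
im=cv2.imread('pics/w4.png'); crop(im,220,50,340,250,4,'w4c.png')
```

```text
(no output)
```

View pics/w4c.png

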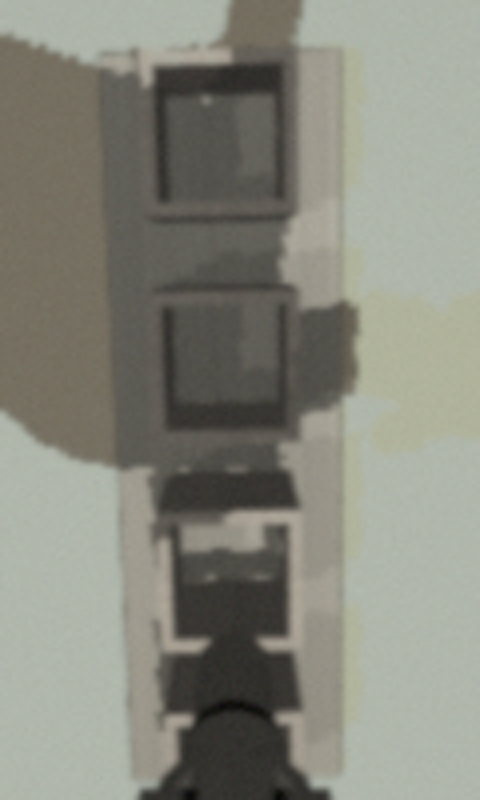

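Run:
```python
from h import *
im,c=load('w4')
for p in [(277.8,195.4),(276.4,139.4),(275.4,83.4)]: print(plane(c,p,.065).round(4))
# foot apparent
print(rot(manip.get_state()['ee_rot']).as_matrix().round(3))
foot=np.array([.5488,-.1854,.2268-.079]); print('foot proj wrist',proj(c,foot),'scene',proj(cam('scene'),foot), 'in crop',(proj(cam('scene'),foot)-[175,90])*4)
```

```text
[ 0.5555 -0.1866  0.065 ]
[ 0.5038 -0.1794  0.065 ]
[ 0.4568 -0.1726  0.065 ]
[[-0.988  0.157  0.   ]
 [ 0.157  0.988  0.001]
 [ 0.     0.001 -1.   ]]
foot proj wrist [278.04671363 214.57790407] scene [209.87344698 161.18417556] in crop [139.4937879  284.73670222]
```

```bash
sed -i 's/^cm=np.array(\[.5272,-.1824\])/cm=np.array([.5287,-.1826])/' h.py
python3 - <<'E'
from h import *
print(cup(1)); show(([*cup(1),.15],81,dict(n=2)),([*cup(1),.095],81,dict(n=3)))
E
```

```text
[ 0.55339221 -0.18651086]
at [ 0.549  -0.1848  0.2269] jaw 80.95
[{"slide": [-0.0023, -0.0005, 0.0384], "spin": -0.02}, {"slide": [-0.0023, -0.0005, 0.0385], "spin": -0.03}, {"slide": [-0.0, 0.0, 0.0183], "spin": 0.0}, {"slide": [-0.0, 0.0, 0.0183], "spin": 0.0}, {"slide": [-0.0, 0.0, 0.0184], "spin": 0.0}]
```

>>> servo_tool:
  increments:
    - {"slide":[-0.0045,-0.001,0.03],"spin":0}
    - {"slide":[0,0,0.035],"spin":0}
    - {"slide":[0,0,0],"spin":0}
    - {"slide":[0,0,0],"spin":0}

```text
clock: 18.3
position: [0.5534, -0.186, 0.162]
ee_rot: [-0.0, 0.078, 0.997, 0.0]
contact_force: [0.3, 0.3, -0.6]
width: 0.0085
```

Run:
```python
from h import *
im,st=grab('wrist','w5'); print(jaw(st))
show(([*cup(1),.095],81,dict(n=4))); crop(im,220,90,340,290,4,'w5c.png')
im,_=grab('scene','s7'); crop(im,175,110,295,230,5,'s7c.png')
```

```text
81.06585105647707
at [ 0.5544 -0.1866  0.1632] jaw 81.05
[{"slide": [0.0002, -0.0, 0.0171], "spin": 0.01}, {"slide": [0.0003, -0.0, 0.017], "spin": 0.01}, {"slide": [0.0002, -0.0, 0.0171], "spin": 0.02}, {"slide": [0.0003, -0.0, 0.017], "spin": 0.01}]
```

View pics/s7c.png

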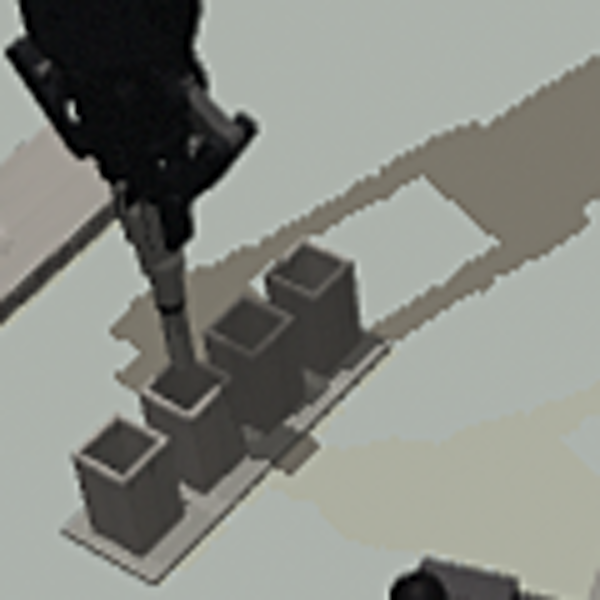

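View pics/w5c.png

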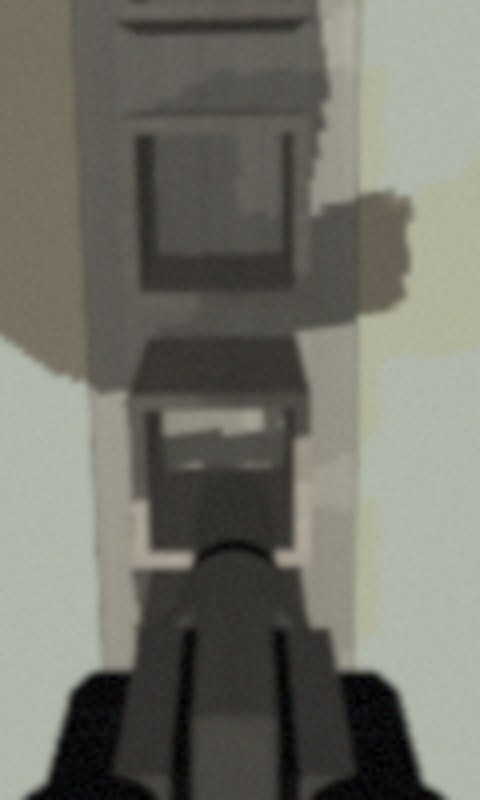

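>>> servo_tool:
  increments:
    - {"slide":[0,-0.002,0.012],"spin":0}
    - {"slide":[0,0,0.017],"spin":0}
    - {"slide":[0,0,0.017],"spin":0}
    - {"slide":[0,0,0.017],"spin":0}
    - {"slide":[0,0,0],"spin":0}

```text
clock: 18.9
position: [0.5516, -0.1888, 0.097]
ee_rot: [-0.002, 0.079, 0.997, 0.001]
contact_force: [-0.9, 0.9, -0.7]
width: 0.0086
```

>>> servo_tool:
  increments:
    - {"slide":[0,0,0.003],"spin":0}
    - {"slide":[0,0,0.002],"spin":0}
    - {"slide":[0,0,0],"spin":0}

```text
clock: 19.2
position: [0.5534, -0.1896, 0.0945]
ee_rot: [0.001, 0.079, 0.997, -0.0]
contact_force: [1.0, -0.3, -1.4]
width: 0.0083
```

>>> servo_tool:
  increments:
    - {"slide":[0,0,0.002],"spin":0}
    - {"slide":[0,0,0.002],"spin":0}
    - {"slide":[0,0,0],"spin":0}

```text
clock: 19.5
position: [0.5528, -0.1892, 0.0897]
ee_rot: [-0.0, 0.079, 0.997, 0.0]
contact_force: [0.6, 0.4, -1.5]
width: 0.0083
```

Run:
```python
from h import *
im,_=grab('scene','s8'); crop(im,175,110,295,230,5,'s8c.png'); st=manip.get_state(); print(st['position'],st['contact_force'],st['width'])
```

```text
[ 0.55290126 -0.18926655  0.08975212] [-0.55955856  0.13814957 -0.73589487] 0.008400048104922349
```

View pics/s8c.png

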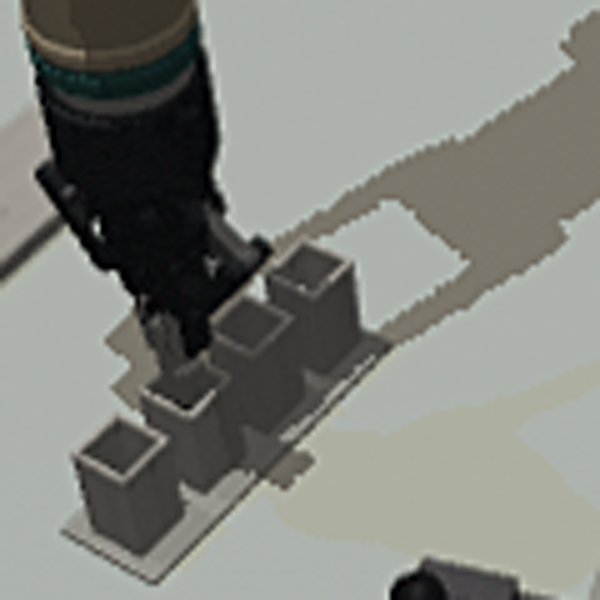

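In the cup; lowering to contact.

>>> servo_tool:
  increments:
    - {"slide":[0,0,0.002],"spin":0}
    - {"slide":[0,0,0.002],"spin":0}
    - {"slide":[0,0,0],"spin":0}

```text
clock: 19.85
position: [0.5527, -0.1892, 0.0854]
ee_rot: [-0.0, 0.079, 0.997, 0.0]
contact_force: [-1.0, -0.6, -1.4]
width: 0.0086
```

>>> servo_tool:
  increments:
    - {"slide":[0,0,0.002],"spin":0}
    - {"slide":[0,0,0],"spin":0}

```text
clock: 20.05
position: [0.5532, -0.1894, 0.085]
ee_rot: [0.0, 0.079, 0.997, -0.0]
contact_force: [-1.4, -0.2, 4.8]
width: 0.0084
```

>>> servo_tool:
  increments:
    - {"slide":[0,0,-0.001],"spin":0}
    - {"slide":[0,0,0],"spin":0}
    - {"slide":[0,0,0],"spin":0}
    - {"slide":[0,0,0],"spin":0}
  hand: 0.4

```text
clock: 20.45
position: [0.5529, -0.1893, 0.0847]
ee_rot: [-0.0, 0.079, 0.997, 0.0]
contact_force: [0.5, -0.2, 0.0]
width: 0.034
```

>>> servo_tool:
  increments:
    - {"slide":[0,0,-0.01],"spin":0}
    - {"slide":[0,0,-0.02],"spin":0}
    - {"slide":[0,0,-0.04],"spin":0}
    - {"slide":[0,0,-0.05],"spin":0}
    - {"slide":[0,0,-0.04],"spin":0}
    - {"slide":[0,0,0],"spin":0}

```text
clock: 21.05
position: [0.5563, -0.1909, 0.2525]
ee_rot: [0.007, 0.079, 0.997, -0.003]
contact_force: [-1.4, -0.0, 0.0]
width: 0.0343
```

Run:
```python
from h import *
im,_=grab('scene','s9'); crop(im,175,70,295,230,4,'s9c.png'); im,st=grab('wrist','w6'); crop(im,200,50,360,250,3,'w6c.png')
show(([.5815,.150,.24],17),([.5815,.150,.19],17))
```

```text
at [ 0.5534 -0.1895  0.2466] jaw 80.97
[{"slide": [0.0032, 0.0425, 0.0008], "spin": 8.0}, {"slide": [0.0091, 0.0416, 0.0008], "spin": 8.0}, {"slide": [0.0148, 0.0399, 0.0008], "spin": 7.99}, {"slide": [0.0202, 0.0375, 0.0008], "spin": 8.0}, {"slide": [0.0252, 0.0343, 0.0009], "spin": 7.99}, {"slide": [0.0297, 0.0305, 0.0008], "spin": 8.0}, {"slide": [0.0337, 0.0261, 0.0009], "spin": 7.99}, {"slide": [0.037, 0.0211, 0.0008], "spin": 8.0}]
[{"slide": [-0.0, 0.0, 0.025], "spin": -0.0}, {"slide": [-0.0, 0.0, 0.025], "spin": -0.0}]
```

View pics/s9c.png

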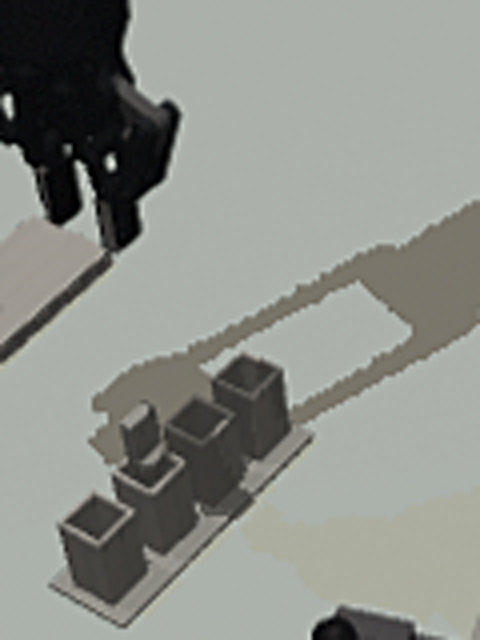

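View pics/w6c.png

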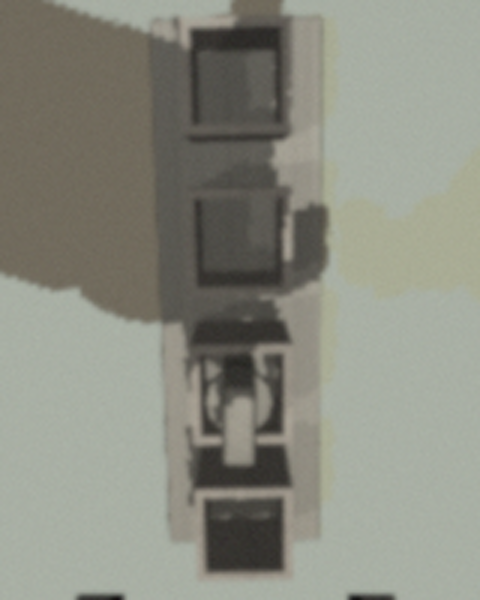

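>>> servo_tool:
  increments:
    - {"slide":[0.003,0.0425,0.001],"spin":8}
    - {"slide":[0.009,0.0415,0.001],"spin":8}
    - {"slide":[0.015,0.04,0.001],"spin":8}
    - {"slide":[0.02,0.0375,0.001],"spin":8}
    - {"slide":[0.025,0.0345,0.001],"spin":8}
    - {"slide":[0.0295,0.0305,0.001],"spin":8}
    - {"slide":[0.0335,0.026,0.001],"spin":8}
    - {"slide":[0.037,0.021,0.001],"spin":8}

```text
clock: 21.95
position: [0.5805, 0.1513, 0.2349]
ee_rot: [-0.001, 0.597, 0.802, -0.001]
contact_force: [-0.0, -1.1, -0.8]
width: 0.0343
```

>>> servo_tool:
  increments:
    - {"slide":[0,0,0.025],"spin":0}
    - {"slide":[0,0,0.025],"spin":0}
    - {"slide":[0,0,0],"spin":0}
    - {"slide":[0,0,0],"spin":0}

```text
clock: 22.35
position: [0.5809, 0.1496, 0.1857]
ee_rot: [-0.001, 0.595, 0.804, -0.001]
contact_force: [0.2, -0.3, 0.5]
width: 0.0341
```

```bash
sed -i 's/^cm=np.array(\[.5287,-.1826\])/cm=np.array([.5287,-.185])/' h.py
python3 - <<'E'
from h import *
im,st=grab('wrist','w7'); crop(im,200,130,360,290,4,'w7c.png')
show(([.5815,.150,.14],17),([.5815,.150,.098],17,dict(n=2)))
E
```

```text
at [0.5818 0.1495 0.1869] jaw 16.95
[{"slide": [0.0006, -0.0002, 0.0469], "spin": -0.05}, {"slide": [-0.0, 0.0, 0.021], "spin": -0.0}, {"slide": [-0.0, 0.0, 0.021], "spin": -0.0}]
```

View pics/w7c.png

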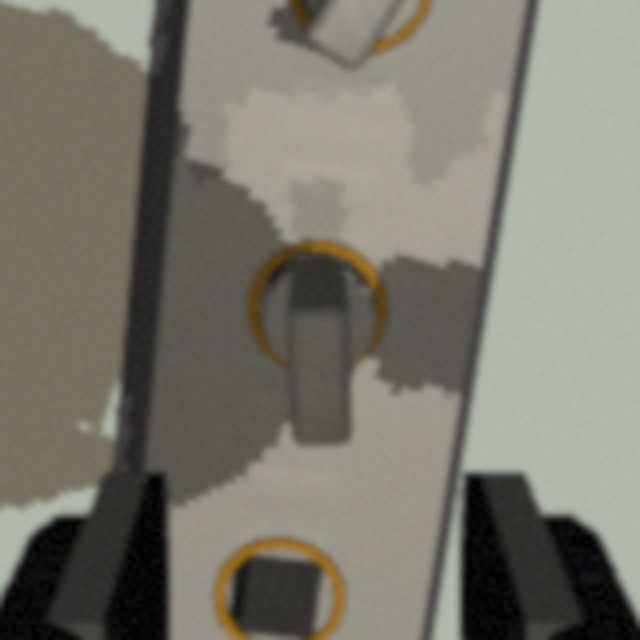

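>>> servo_tool:
  increments:
    - {"slide":[0,0,0.03],"spin":0}
    - {"slide":[0,0,0.028],"spin":0}
    - {"slide":[0,0,0.018],"spin":0}
    - {"slide":[0,0,0.013],"spin":0}
    - {"slide":[0,0,0],"spin":0}
    - {"slide":[0,0,0],"spin":0}

```text
clock: 23.0
position: [0.5827, 0.1497, 0.0989]
ee_rot: [0.001, 0.595, 0.804, 0.001]
contact_force: [-0.8, 0.5, 0.9]
width: 0.0339
```

>>> servo_tool:
  increments:
    - {"slide":[0,0,0],"spin":0}
    - {"slide":[0,0,0],"spin":0}
    - {"slide":[0,0,0],"spin":0}
    - {"slide":[0,0,0],"spin":0}
    - {"slide":[0,0,0],"spin":0}
  hand: 0
  newtons: 90

```text
clock: 23.5
position: [0.5815, 0.1496, 0.0994]
ee_rot: [0.0, 0.595, 0.804, 0.0]
contact_force: [-2.2, -1.5, 5.6]
width: 0.0084
```

>>> servo_tool:
  increments:
    - {"slide":[0,0,-0.0002],"spin":8.5}
    - {"slide":[0,0,-0.0002],"spin":8.5}
    - {"slide":[0,0,-0.0002],"spin":8.5}
    - {"slide":[0,0,-0.0002],"spin":8.5}
    - {"slide":[0,0,-0.0002],"spin":-8.5}
    - {"slide":[0,0,-0.0002],"spin":-8.5}
    - {"slide":[0,0,-0.0002],"spin":-8.5}
    - {"slide":[0,0,-0.0002],"spin":-8.5}

```text
clock: 24.3
position: [0.5815, 0.1494, 0.0996]
ee_rot: [0.0, 0.593, 0.805, -0.0]
contact_force: [-1.0, -1.0, -2.0]
width: 0.0085
```

>>> servo_tool:
  increments:
    - {"slide":[0,0,-0.0002],"spin":-8.5}
    - {"slide":[0,0,-0.0002],"spin":-8.5}
    - {"slide":[0,0,-0.0002],"spin":-8.5}
    - {"slide":[0,0,-0.0002],"spin":-8.5}

```text
clock: 24.7
position: [0.5814, 0.1496, 0.0998]
ee_rot: [-0.0, 0.332, 0.943, -0.0]
contact_force: [0.7, -0.4, -4.4]
width: 0.0085
```

Grip holds and the pin turns. Continuing with full swings.

>>> servo_tool:
  increments:
    - {"slide":[0,0,-0.0003],"spin":8.5}
    - {"slide":[0,0,-0.0003],"spin":8.5}
    - {"slide":[0,0,-0.0003],"spin":8.5}
    - {"slide":[0,0,-0.0003],"spin":8.5}
    - {"slide":[0,0,-0.0003],"spin":8.5}
    - {"slide":[0,0,-0.0003],"spin":8.5}
    - {"slide":[0,0,-0.0003],"spin":8.5}
    - {"slide":[0,0,-0.0003],"spin":8.5}

```text
clock: 25.5
position: [0.5815, 0.1494, 0.1012]
ee_rot: [0.0, 0.805, 0.593, -0.001]
contact_force: [1.9, 0.1, -9.5]
width: 0.0083
```

>>> servo_tool:
  increments:
    - {"slide":[0,0,-0.0003],"spin":-8.5}
    - {"slide":[0,0,-0.0003],"spin":-8.5}
    - {"slide":[0,0,-0.0003],"spin":-8.5}
    - {"slide":[0,0,-0.0003],"spin":-8.5}
    - {"slide":[0,0,-0.0003],"spin":-8.5}
    - {"slide":[0,0,-0.0003],"spin":-8.5}
    - {"slide":[0,0,-0.0003],"spin":-8.5}
    - {"slide":[0,0,-0.0003],"spin":-8.5}

```text
clock: 26.3
position: [0.5812, 0.1503, 0.1032]
ee_rot: [-0.001, 0.332, 0.943, 0.0]
contact_force: [1.3, 0.9, -11.5]
width: 0.0083
```

>>> servo_tool:
  increments:
    - {"slide":[0,0,-0.0003],"spin":8.5}
    - {"slide":[0,0,-0.0003],"spin":8.5}
    - {"slide":[0,0,-0.0003],"spin":8.5}
    - {"slide":[0,0,-0.0003],"spin":8.5}
    - {"slide":[0,0,-0.0003],"spin":8.5}
    - {"slide":[0,0,-0.0003],"spin":8.5}
    - {"slide":[0,0,-0.0003],"spin":8.5}
    - {"slide":[0,0,-0.0003],"spin":8.5}

```text
clock: 27.1
position: [0.5815, 0.1491, 0.1055]
ee_rot: [0.0, 0.805, 0.593, -0.001]
contact_force: [2.4, -1.3, -11.6]
width: 0.0084
```

>>> servo_tool:
  increments:
    - {"slide":[0,0,-0.0003],"spin":-8.5}
    - {"slide":[0,0,-0.0003],"spin":-8.5}
    - {"slide":[0,0,-0.0003],"spin":-8.5}
    - {"slide":[0,0,-0.0003],"spin":-8.5}
    - {"slide":[0,0,-0.0003],"spin":-8.5}
    - {"slide":[0,0,-0.0003],"spin":-8.5}
    - {"slide":[0,0,-0.0003],"spin":-8.5}
    - {"slide":[0,0,-0.0003],"spin":-8.5}

```text
clock: 27.9
position: [0.5813, 0.1501, 0.1082]
ee_rot: [-0.001, 0.332, 0.943, 0.0]
contact_force: [1.8, 0.6, -9.3]
width: 0.0087
```

>>> servo_tool:
  increments:
    - {"slide":[0,0,-0.0003],"spin":8.5}
    - {"slide":[0,0,-0.0003],"spin":8.5}
    - {"slide":[0,0,-0.0003],"spin":8.5}
    - {"slide":[0,0,-0.0003],"spin":8.5}
    - {"slide":[0,0,-0.0003],"spin":8.5}
    - {"slide":[0,0,-0.0003],"spin":8.5}
    - {"slide":[0,0,-0.0003],"spin":8.5}
    - {"slide":[0,0,-0.0003],"spin":8.5}

```text
clock: 28.7
position: [0.5814, 0.1497, 0.1113]
ee_rot: [-0.0, 0.806, 0.592, -0.0]
contact_force: [0.6, 0.0, -6.0]
width: 0.0086
```

>>> servo_tool:
  increments:
    - {"slide":[0,0,-0.0003],"spin":-8.5}
    - {"slide":[0,0,-0.0003],"spin":-8.5}
    - {"slide":[0,0,-0.0003],"spin":-8.5}
    - {"slide":[0,0,-0.0003],"spin":-8.5}
    - {"slide":[0,0,-0.0003],"spin":-8.5}
    - {"slide":[0,0,-0.0003],"spin":-8.5}
    - {"slide":[0,0,-0.0003],"spin":-8.5}
    - {"slide":[0,0,-0.0003],"spin":-8.5}

```text
clock: 29.5
position: [0.5812, 0.1495, 0.1146]
ee_rot: [-0.0, 0.331, 0.944, -0.0]
contact_force: [-0.4, -0.6, -1.2]
width: 0.0086
```

>>> servo_tool:
  increments:
    - {"slide":[0,0,-0.0004],"spin":8.5}
    - {"slide":[0,0,-0.0004],"spin":8.5}
    - {"slide":[0,0,-0.0004],"spin":8.5}
    - {"slide":[0,0,-0.0004],"spin":8.5}
    - {"slide":[0,0,-0.0004],"spin":-8.5}
    - {"slide":[0,0,-0.0004],"spin":-8.5}
    - {"slide":[0,0,-0.0004],"spin":-8.5}
    - {"slide":[0,0,-0.0004],"spin":-8.5}

```text
clock: 30.3
position: [0.582, 0.1499, 0.1181]
ee_rot: [0.0, 0.331, 0.944, 0.0]
contact_force: [-0.4, -0.4, -0.9]
width: 0.0082
```

>>> servo_tool:
  increments:
    - {"slide":[0,0,-0.004],"spin":0}
    - {"slide":[0,0,-0.006],"spin":0}
    - {"slide":[0,0,-0.006],"spin":0}

```text
clock: 30.6
position: [0.582, 0.1498, 0.1346]
ee_rot: [0.0, 0.335, 0.942, 0.0]
contact_force: [0.0, -0.3, -1.4]
width: 0.0082
```

>>> servo_tool:
  increments:
    - {"slide":[0,0,-0.01],"spin":0}
    - {"slide":[0,0,-0.01],"spin":0}
    - {"slide":[0,0,-0.02],"spin":0}
    - {"slide":[0,0,-0.03],"spin":0}
    - {"slide":[0,0,-0.035],"spin":0}
    - {"slide":[0,0,0],"spin":0}

```text
clock: 31.2
position: [0.5849, 0.1502, 0.2453]
ee_rot: [0.005, 0.334, 0.942, 0.003]
contact_force: [-0.3, -0.8, -0.8]
width: 0.0084
```

Run:
```python
from h import *
im,_=grab('scene','s10'); crop(im,175,90,435,290,3,'s10c.png')
print(cup(2)); show(([*cup(2),.235],81))
```

```text
[ 0.50400779 -0.18108914]
at [0.5835 0.15   0.2426] jaw 50.94
[{"slide": [-0.0184, -0.0384, 0.001], "spin": -3.76}, {"slide": [-0.0158, -0.0395, 0.0009], "spin": -3.76}, {"slide": [-0.0132, -0.0405, 0.001], "spin": -3.76}, {"slide": [-0.0105, -0.0412, 0.0009], "spin": -3.76}, {"slide": [-0.0078, -0.0419, 0.001], "spin": -3.75}, {"slide": [-0.005, -0.0423, 0.0009], "spin": -3.76}, {"slide": [-0.0022, -0.0425, 0.001], "spin": -3.75}, {"slide": [0.0006, -0.0425, 0.0009], "spin": -3.76}]
```

View pics/s10c.png

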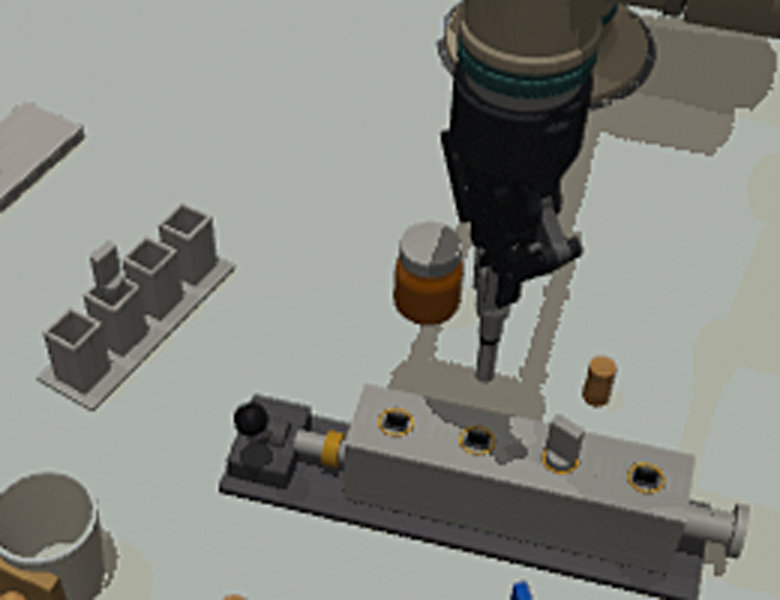

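>>> servo_tool:
  increments:
    - {"slide":[-0.0185,-0.0385,0.001],"spin":-3.75}
    - {"slide":[-0.016,-0.0395,0.001],"spin":-3.75}
    - {"slide":[-0.013,-0.0405,0.001],"spin":-3.75}
    - {"slide":[-0.0105,-0.041,0.001],"spin":-3.75}
    - {"slide":[-0.008,-0.042,0.001],"spin":-3.75}
    - {"slide":[-0.005,-0.0425,0.001],"spin":-3.75}
    - {"slide":[-0.002,-0.0425,0.001],"spin":-3.75}
    - {"slide":[0.0005,-0.0425,0.001],"spin":-3.75}

```text
clock: 32.05
position: [0.5008, -0.1828, 0.2299]
ee_rot: [-0.001, 0.078, 0.997, 0.0]
contact_force: [0.5, -0.2, -1.0]
width: 0.0082
```

>>> servo_tool:
  increments:
    - {"slide":[0,0,0.035],"spin":0}
    - {"slide":[0,0,0.03],"spin":0}
    - {"slide":[0,0,0],"spin":0}
    - {"slide":[0,0,0],"spin":0}

```text
clock: 32.45
position: [0.5018, -0.1814, 0.1654]
ee_rot: [-0.001, 0.079, 0.997, 0.0]
contact_force: [0.4, 0.5, -0.8]
width: 0.0085
```

Run:
```python
from h import *
im,st=grab('wrist','w8'); crop(im,220,90,340,290,4,'w8c.png')
show(([*cup(2),.16],81,dict(n=2)))
im,_=grab('scene','s11'); crop(im,175,90,295,210,5,'s11c.png')
```

```text
at [ 0.5028 -0.1817  0.1666] jaw 80.98
[{"slide": [-0.0005, 0.0004, 0.0033], "spin": -0.01}, {"slide": [-0.0006, 0.0004, 0.0033], "spin": -0.01}]
```

View pics/w8c.png

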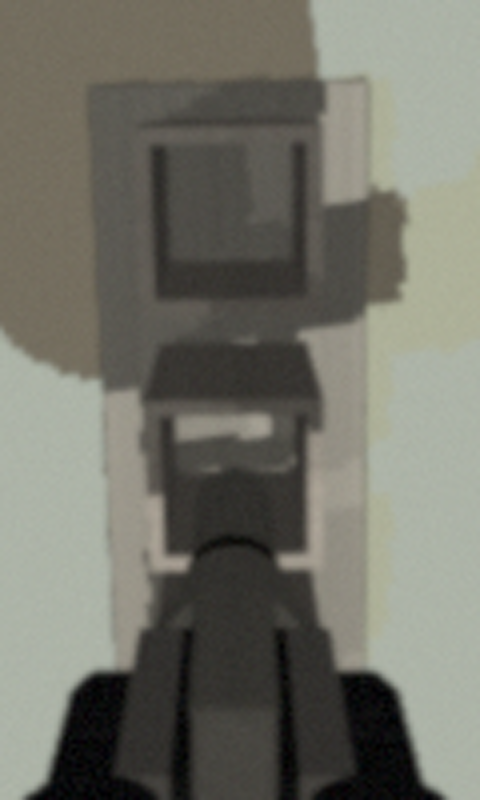

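View pics/s11c.png

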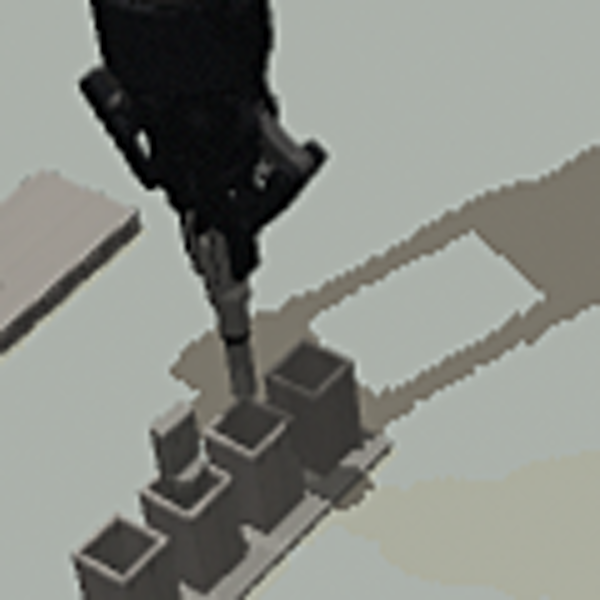

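>>> servo_tool:
  increments:
    - {"slide":[-0.001,0,0.015],"spin":0}
    - {"slide":[0,0,0.018],"spin":0}
    - {"slide":[0,0,0.018],"spin":0}
    - {"slide":[0,0,0.018],"spin":0}
    - {"slide":[0,0,0.004],"spin":0}
    - {"slide":[0,0,0],"spin":0}

```text
clock: 33.15
position: [0.5039, -0.1818, 0.0936]
ee_rot: [0.0, 0.078, 0.997, -0.0]
contact_force: [-0.6, 0.5, -1.4]
width: 0.0082
```

>>> servo_tool:
  increments:
    - {"slide":[0,0,0.002],"spin":0}
    - {"slide":[0,0,0.002],"spin":0}
    - {"slide":[0,0,0],"spin":0}

```text
clock: 33.45
position: [0.5036, -0.1819, 0.0894]
ee_rot: [0.0, 0.079, 0.997, -0.0]
contact_force: [-0.8, -0.1, -1.5]
width: 0.0086
```

>>> servo_tool:
  increments:
    - {"slide":[0,0,0.002],"spin":0}
    - {"slide":[0,0,0],"spin":0}

```text
clock: 33.65
position: [0.5032, -0.1818, 0.0868]
ee_rot: [-0.0, 0.079, 0.997, 0.0]
contact_force: [1.2, -0.3, -0.4]
width: 0.0082
```

>>> servo_tool:
  increments:
    - {"slide":[0,0,0.001],"spin":0}
    - {"slide":[0,0,0.001],"spin":0}
    - {"slide":[0,0,0],"spin":0}

```text
clock: 33.95
position: [0.5035, -0.1819, 0.0855]
ee_rot: [0.0, 0.079, 0.997, -0.0]
contact_force: [-0.4, 0.6, 4.1]
width: 0.0083
```

>>> servo_tool:
  increments:
    - {"slide":[0,0,0],"spin":0}
    - {"slide":[0,0,0],"spin":0}
    - {"slide":[0,0,0],"spin":0}
    - {"slide":[0,0,0],"spin":0}
  hand: 0.4

```text
clock: 34.35
position: [0.5032, -0.1818, 0.0847]
ee_rot: [-0.0, 0.079, 0.997, 0.0]
contact_force: [1.0, 0.5, -0.3]
width: 0.0347
```

>>> servo_tool:
  increments:
    - {"slide":[0,0,-0.01],"spin":0}
    - {"slide":[0,0,-0.02],"spin":0}
    - {"slide":[0,0,-0.04],"spin":0}
    - {"slide":[0,0,-0.05],"spin":0}
    - {"slide":[0,0,-0.04],"spin":0}
    - {"slide":[0,0,0],"spin":0}

```text
clock: 34.95
position: [0.5066, -0.1835, 0.2521]
ee_rot: [0.006, 0.079, 0.997, -0.003]
contact_force: [0.3, 0.3, -0.4]
width: 0.0341
```

Run:
```python
from h import *
im,_=grab('scene','s12'); crop(im,175,70,295,230,4,'s12c.png')
show(([.5713,.211,.24],-16),([.5713,.211,.19],-16))
```

```text
at [ 0.505  -0.1827  0.2488] jaw 80.97
[{"slide": [-0.0003, 0.0333, 0.0007], "spin": 8.08}, {"slide": [0.0044, 0.033, 0.0007], "spin": 8.08}, {"slide": [0.009, 0.032, 0.0007], "spin": 8.08}, {"slide": [0.0134, 0.0305, 0.0007], "spin": 8.08}, {"slide": [0.0175, 0.0283, 0.0008], "spin": 8.08}, {"slide": [0.0213, 0.0255, 0.0007], "spin": 8.08}, {"slide": [0.0247, 0.0223, 0.0008], "spin": 8.08}, {"slide": [0.0276, 0.0186, 0.0007], "spin": 8.08}]
[{"slide": [0.0299, 0.0145, 0.0008], "spin": 8.08}, {"slide": [0.0317, 0.0102, 0.0007], "spin": 8.08}, {"slide": [0.0328, 0.0056, 0.0008], "spin": 8.09}, {"slide": [0.0332, 0.001, 0.0007], "spin": 8.08}, {"slide": [-0.0, 0.0, 0.025], "spin": 0.0}, {"slide": [-0.0, 0.0, 0.025], "spin": 0.0}]
```

View pics/s12c.png

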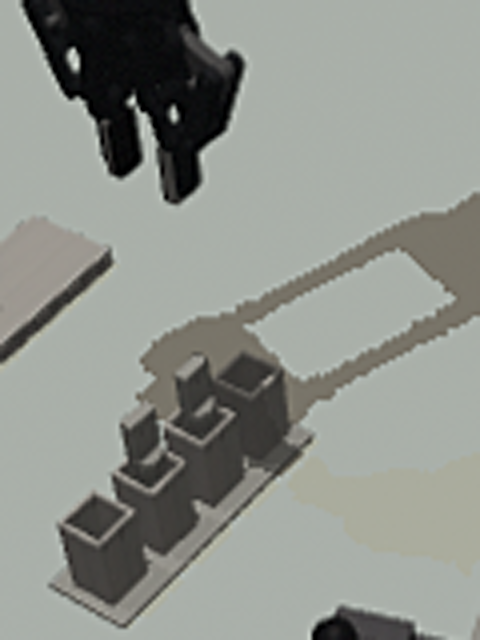

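Both pins stand upright. Now pin2.

>>> servo_tool:
  increments:
    - {"slide":[0,0.033,0.001],"spin":8.1}
    - {"slide":[0.0045,0.033,0.001],"spin":8.1}
    - {"slide":[0.009,0.032,0.001],"spin":8.1}
    - {"slide":[0.0135,0.0305,0.001],"spin":8.1}
    - {"slide":[0.0175,0.0285,0.001],"spin":8.1}
    - {"slide":[0.0215,0.0255,0.001],"spin":8.1}
    - {"slide":[0.0245,0.0225,0.001],"spin":8.1}
    - {"slide":[0.0275,0.0185,0.001],"spin":8.1}

```text
clock: 35.8
position: [0.5465, 0.082, 0.2353]
ee_rot: [-0.001, 0.603, 0.798, -0.001]
contact_force: [0.2, 0.2, 1.2]
width: 0.0341
```

>>> servo_tool:
  increments:
    - {"slide":[0.03,0.0145,0.001],"spin":8.1}
    - {"slide":[0.0315,0.01,0.001],"spin":8.1}
    - {"slide":[0.033,0.0055,0.001],"spin":8}
    - {"slide":[0.033,0.001,0.001],"spin":8}
    - {"slide":[0,0,0.025],"spin":0}
    - {"slide":[0,0,0.022],"spin":0}
    - {"slide":[0,0,0],"spin":0}
    - {"slide":[0,0,0],"spin":0}

```text
clock: 36.6
position: [0.569, 0.2113, 0.1849]
ee_rot: [-0.001, 0.799, 0.602, -0.001]
contact_force: [-0.5, -0.8, 0.4]
width: 0.0341
```

Run:
```python
from h import *
im,st=grab('wrist','w9'); crop(im,200,130,360,290,4,'w9c.png')
show(([.5713,.211,.14],-16),([.5713,.211,.098],-16,dict(n=2)))
```

```text
at [0.5698 0.2114 0.1861] jaw -16.05
[{"slide": [0.0, 0.0016, 0.0461], "spin": -0.05}, {"slide": [0.0, -0.0, 0.021], "spin": 0.0}, {"slide": [0.0, -0.0, 0.021], "spin": 0.0}]
```

View pics/w9c.png

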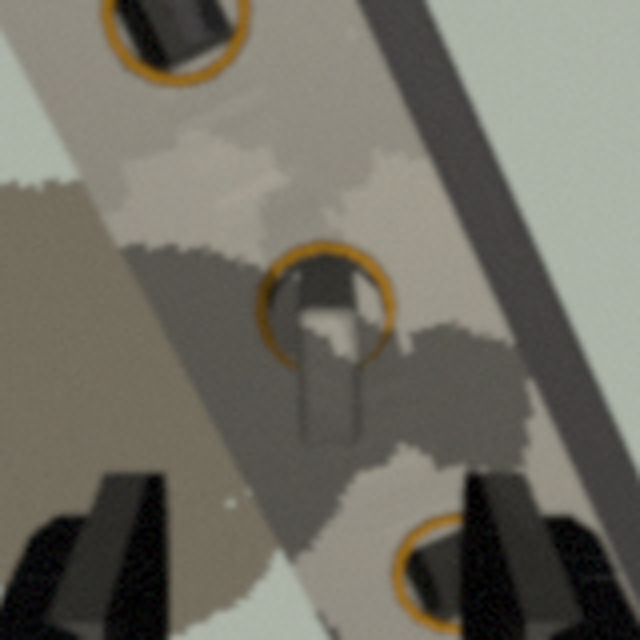

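>>> servo_tool:
  increments:
    - {"slide":[0,0.0015,0.03],"spin":0}
    - {"slide":[0,0,0.027],"spin":0}
    - {"slide":[0,0,0.018],"spin":0}
    - {"slide":[0,0,0.013],"spin":0}
    - {"slide":[0,0,0],"spin":0}
    - {"slide":[0,0,0],"spin":0}

```text
clock: 37.25
position: [0.572, 0.2112, 0.0989]
ee_rot: [0.0, 0.799, 0.601, 0.001]
contact_force: [-0.1, 0.3, 0.3]
width: 0.034
```

>>> servo_tool:
  increments:
    - {"slide":[0,0,0],"spin":0}
    - {"slide":[0,0,0],"spin":0}
    - {"slide":[0,0,0],"spin":0}
    - {"slide":[0,0,0],"spin":0}
    - {"slide":[0,0,0],"spin":0}
  hand: 0
  newtons: 90

```text
clock: 37.75
position: [0.5714, 0.2114, 0.0995]
ee_rot: [0.0, 0.799, 0.602, 0.001]
contact_force: [-2.3, 0.7, 7.2]
width: 0.0082
```

>>> servo_tool:
  increments:
    - {"slide":[0,0,-0.0002],"spin":8.5}
    - {"slide":[0,0,-0.0002],"spin":8.5}
    - {"slide":[0,0,-0.0002],"spin":8.5}
    - {"slide":[0,0,-0.0002],"spin":8.5}
    - {"slide":[0,0,-0.0002],"spin":-8.5}
    - {"slide":[0,0,-0.0002],"spin":-8.5}
    - {"slide":[0,0,-0.0002],"spin":-8.5}
    - {"slide":[0,0,-0.0002],"spin":-8.5}

```text
clock: 38.55
position: [0.5713, 0.2111, 0.0995]
ee_rot: [0.0, 0.797, 0.604, 0.0]
contact_force: [0.1, -0.6, -1.8]
width: 0.0086
```

>>> servo_tool:
  increments:
    - {"slide":[0,0,-0.0002],"spin":-8.5}
    - {"slide":[0,0,-0.0002],"spin":-8.5}
    - {"slide":[0,0,-0.0002],"spin":-8.5}
    - {"slide":[0,0,-0.0002],"spin":-8.5}

```text
clock: 38.95
position: [0.5707, 0.211, 0.0997]
ee_rot: [-0.0, 0.586, 0.81, -0.0]
contact_force: [0.9, -0.4, -4.5]
width: 0.0085
```

>>> servo_tool:
  increments:
    - {"slide":[0,0,-0.0003],"spin":8.5}
    - {"slide":[0,0,-0.0003],"spin":8.5}
    - {"slide":[0,0,-0.0003],"spin":8.5}
    - {"slide":[0,0,-0.0003],"spin":8.5}
    - {"slide":[0,0,-0.0003],"spin":8.5}
    - {"slide":[0,0,-0.0003],"spin":8.5}
    - {"slide":[0,0,-0.0003],"spin":8.5}
    - {"slide":[0,0,-0.0003],"spin":8.5}

```text
clock: 39.75
position: [0.5718, 0.2103, 0.1012]
ee_rot: [0.001, 0.941, 0.34, 0.0]
contact_force: [3.4, -1.5, -9.9]
width: 0.0081
```

>>> servo_tool:
  increments:
    - {"slide":[0,0,-0.0003],"spin":-8.5}
    - {"slide":[0,0,-0.0003],"spin":-8.5}
    - {"slide":[0,0,-0.0003],"spin":-8.5}
    - {"slide":[0,0,-0.0003],"spin":-8.5}
    - {"slide":[0,0,-0.0003],"spin":-8.5}
    - {"slide":[0,0,-0.0003],"spin":-8.5}
    - {"slide":[0,0,-0.0003],"spin":-8.5}
    - {"slide":[0,0,-0.0003],"spin":-8.5}

```text
clock: 40.55
position: [0.5706, 0.2117, 0.1031]
ee_rot: [-0.001, 0.586, 0.81, -0.0]
contact_force: [1.9, 1.5, -10.0]
width: 0.0083
```

>>> servo_tool:
  increments:
    - {"slide":[0,0,-0.0003],"spin":8.5}
    - {"slide":[0,0,-0.0003],"spin":8.5}
    - {"slide":[0,0,-0.0003],"spin":8.5}
    - {"slide":[0,0,-0.0003],"spin":8.5}
    - {"slide":[0,0,-0.0003],"spin":8.5}
    - {"slide":[0,0,-0.0003],"spin":8.5}
    - {"slide":[0,0,-0.0003],"spin":8.5}
    - {"slide":[0,0,-0.0003],"spin":8.5}

```text
clock: 41.35
position: [0.5718, 0.2103, 0.1055]
ee_rot: [0.001, 0.941, 0.339, 0.0]
contact_force: [3.8, -1.0, -12.3]
width: 0.0084
```

>>> servo_tool:
  increments:
    - {"slide":[0,0,-0.0003],"spin":-8.5}
    - {"slide":[0,0,-0.0003],"spin":-8.5}
    - {"slide":[0,0,-0.0003],"spin":-8.5}
    - {"slide":[0,0,-0.0003],"spin":-8.5}
    - {"slide":[0,0,-0.0003],"spin":-8.5}
    - {"slide":[0,0,-0.0003],"spin":-8.5}
    - {"slide":[0,0,-0.0003],"spin":-8.5}
    - {"slide":[0,0,-0.0003],"spin":-8.5}

```text
clock: 42.15
position: [0.5706, 0.2114, 0.1081]
ee_rot: [-0.001, 0.586, 0.81, -0.0]
contact_force: [1.2, 1.2, -8.2]
width: 0.0086
```

>>> servo_tool:
  increments:
    - {"slide":[0,0,-0.0003],"spin":8.5}
    - {"slide":[0,0,-0.0003],"spin":8.5}
    - {"slide":[0,0,-0.0003],"spin":8.5}
    - {"slide":[0,0,-0.0003],"spin":8.5}
    - {"slide":[0,0,-0.0003],"spin":8.5}
    - {"slide":[0,0,-0.0003],"spin":8.5}
    - {"slide":[0,0,-0.0003],"spin":8.5}
    - {"slide":[0,0,-0.0003],"spin":8.5}

```text
clock: 42.95
position: [0.5717, 0.2107, 0.1113]
ee_rot: [0.001, 0.941, 0.339, 0.0]
contact_force: [2.1, -1.7, -6.3]
width: 0.0083
```

>>> servo_tool:
  increments:
    - {"slide":[0,0,-0.0003],"spin":-8.5}
    - {"slide":[0,0,-0.0003],"spin":-8.5}
    - {"slide":[0,0,-0.0003],"spin":-8.5}
    - {"slide":[0,0,-0.0003],"spin":-8.5}
    - {"slide":[0,0,-0.0003],"spin":-8.5}
    - {"slide":[0,0,-0.0003],"spin":-8.5}
    - {"slide":[0,0,-0.0003],"spin":-8.5}
    - {"slide":[0,0,-0.0003],"spin":-8.5}

```text
clock: 43.75
position: [0.5705, 0.2108, 0.1144]
ee_rot: [-0.0, 0.585, 0.811, -0.001]
contact_force: [-1.2, 0.2, -1.1]
width: 0.0084
```

>>> servo_tool:
  increments:
    - {"slide":[0,0,-0.0004],"spin":8.5}
    - {"slide":[0,0,-0.0004],"spin":8.5}
    - {"slide":[0,0,-0.0004],"spin":8.5}
    - {"slide":[0,0,-0.0004],"spin":8.5}
    - {"slide":[0,0,-0.0004],"spin":-8.5}
    - {"slide":[0,0,-0.0004],"spin":-8.5}
    - {"slide":[0,0,-0.0004],"spin":-8.5}
    - {"slide":[0,0,-0.0004],"spin":-8.5}

```text
clock: 44.55
position: [0.5712, 0.2111, 0.1179]
ee_rot: [0.0, 0.585, 0.811, 0.0]
contact_force: [0.5, -0.3, -0.8]
width: 0.0085
```

>>> servo_tool:
  increments:
    - {"slide":[0,0,-0.004],"spin":0}
    - {"slide":[0,0,-0.006],"spin":0}
    - {"slide":[0,0,-0.006],"spin":0}

```text
clock: 44.85
position: [0.5713, 0.2112, 0.1345]
ee_rot: [0.0, 0.589, 0.808, 0.0]
contact_force: [0.9, 0.3, -1.0]
width: 0.0085
```

>>> servo_tool:
  increments:
    - {"slide":[0,0,-0.01],"spin":0}
    - {"slide":[0,0,-0.01],"spin":0}
    - {"slide":[0,0,-0.02],"spin":0}
    - {"slide":[0,0,-0.03],"spin":0}
    - {"slide":[0,0,-0.035],"spin":0}
    - {"slide":[0,0,0],"spin":0}

```text
clock: 45.45
position: [0.5741, 0.212, 0.2454]
ee_rot: [0.004, 0.588, 0.809, 0.005]
contact_force: [1.0, 1.0, -0.7]
width: 0.0085
```

Run:
```python
from h import *
im,_=grab('scene','s13'); crop(im,175,90,435,290,3,'s13c.png')
print(cup(3)); show(([*cup(3),.235],81))
```

```text
[ 0.45462337 -0.17326742]
at [0.5728 0.2116 0.2427] jaw 17.95
[{"slide": [-0.0366, -0.0257, 0.0009], "spin": -7.01}, {"slide": [-0.0332, -0.0299, 0.0008], "spin": -7.01}, {"slide": [-0.0293, -0.0338, 0.0009], "spin": -7.0}, {"slide": [-0.025, -0.0371, 0.0008], "spin": -7.01}, {"slide": [-0.0203, -0.0399, 0.0009], "spin": -7.0}, {"slide": [-0.0153, -0.042, 0.0008], "spin": -7.01}, {"slide": [-0.01, -0.0436, 0.0009], "spin": -7.0}, {"slide": [-0.0047, -0.0445, 0.0008], "spin": -7.01}]
[{"slide": [0.0009, -0.0448, 0.0009], "spin": -7.0}]
```

View pics/s13c.png

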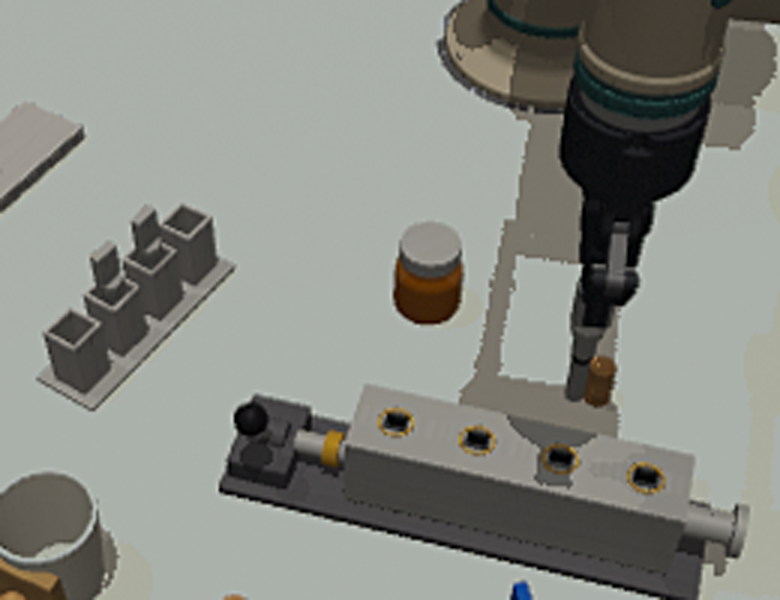

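>>> servo_tool:
  increments:
    - {"slide":[-0.0365,-0.0255,0.001],"spin":-7}
    - {"slide":[-0.033,-0.03,0.001],"spin":-7}
    - {"slide":[-0.0295,-0.034,0.001],"spin":-7}
    - {"slide":[-0.025,-0.037,0.001],"spin":-7}
    - {"slide":[-0.0205,-0.04,0.001],"spin":-7}
    - {"slide":[-0.0155,-0.042,0.001],"spin":-7}
    - {"slide":[-0.01,-0.0435,0.001],"spin":-7}
    - {"slide":[-0.0045,-0.0445,0.001],"spin":-7}

```text
clock: 46.3
position: [0.4646, -0.1322, 0.23]
ee_rot: [-0.001, 0.137, 0.991, 0.0]
contact_force: [0.3, -1.1, -1.9]
width: 0.0084
```

>>> servo_tool:
  increments:
    - {"slide":[0.001,-0.045,0.001],"spin":-7}
    - {"slide":[0,0,0.035],"spin":0}
    - {"slide":[0,0,0.03],"spin":0}
    - {"slide":[0,0,0],"spin":0}
    - {"slide":[0,0,0],"spin":0}

```text
clock: 46.8
position: [0.4523, -0.1737, 0.1645]
ee_rot: [-0.001, 0.079, 0.997, 0.0]
contact_force: [0.3, -0.2, -0.6]
width: 0.0083
```

Run:
```python
from h import *
im,st=grab('wrist','w10'); crop(im,220,90,340,290,4,'w10c.png')
show(([*cup(3),.16],81,dict(n=2)))
im,_=grab('scene','s14'); crop(im,175,90,295,210,5,'s14c.png')
```

```text
at [ 0.4534 -0.1741  0.1656] jaw 80.98
[{"slide": [-0.0006, 0.0005, 0.0028], "spin": -0.01}, {"slide": [-0.0005, 0.0005, 0.0028], "spin": -0.01}]
```

View pics/w10c.png

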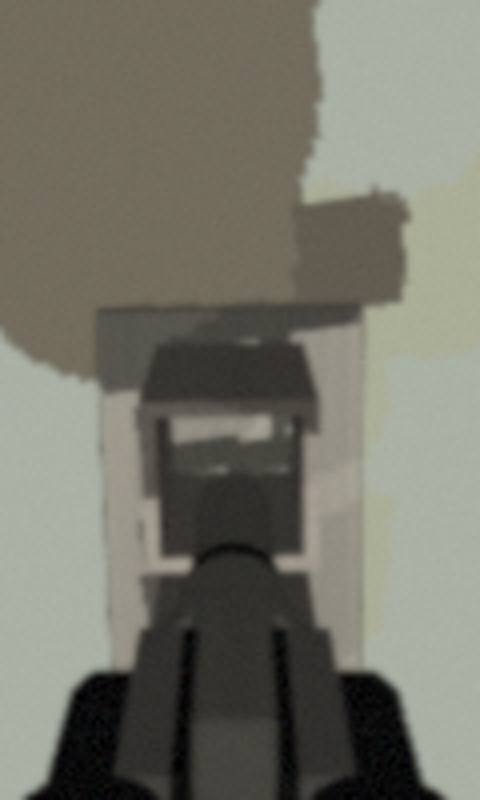

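View pics/s14c.png

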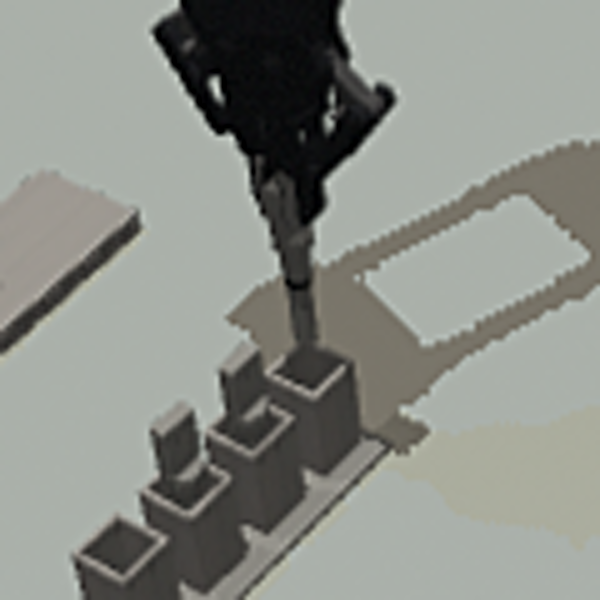

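Pin foot is centred over cup 3, matching the earlier views. Lowering.

>>> servo_tool:
  increments:
    - {"slide":[-0.001,-0.0005,0.015],"spin":0}
    - {"slide":[0,0,0.018],"spin":0}
    - {"slide":[0,0,0.018],"spin":0}
    - {"slide":[0,0,0.018],"spin":0}
    - {"slide":[0,0,0.004],"spin":0}
    - {"slide":[0,0,0],"spin":0}

```text
clock: 47.5
position: [0.4543, -0.1746, 0.0925]
ee_rot: [0.0, 0.078, 0.997, -0.0]
contact_force: [0.3, 0.3, -1.4]
width: 0.0084
```

>>> servo_tool:
  increments:
    - {"slide":[0,0,0.002],"spin":0}
    - {"slide":[0,0,0.002],"spin":0}
    - {"slide":[0,0,0],"spin":0}

```text
clock: 47.8
position: [0.454, -0.1747, 0.0883]
ee_rot: [0.0, 0.079, 0.997, -0.0]
contact_force: [0.1, 0.4, 0.1]
width: 0.0084
```

>>> servo_tool:
  increments:
    - {"slide":[0,0,0.002],"spin":0}
    - {"slide":[0,0,0.001],"spin":0}
    - {"slide":[0,0,0],"spin":0}

```text
clock: 48.1
position: [0.454, -0.1748, 0.0855]
ee_rot: [0.0, 0.079, 0.997, -0.0]
contact_force: [-1.3, 0.7, 4.2]
width: 0.0085
```

>>> servo_tool:
  increments:
    - {"slide":[0,0,0],"spin":0}
    - {"slide":[0,0,0],"spin":0}
    - {"slide":[0,0,0],"spin":0}
    - {"slide":[0,0,0],"spin":0}
  hand: 0.4

```text
clock: 48.5
position: [0.4536, -0.1746, 0.0847]
ee_rot: [-0.0, 0.079, 0.997, 0.0]
contact_force: [-0.8, -0.7, 1.0]
width: 0.0341
```

>>> servo_tool:
  increments:
    - {"slide":[0,0,-0.01],"spin":0}
    - {"slide":[0,0,-0.02],"spin":0}
    - {"slide":[0,0,-0.04],"spin":0}
    - {"slide":[0,0,-0.05],"spin":0}
    - {"slide":[0,0,-0.05],"spin":0}
    - {"slide":[0,0,-0.03],"spin":0}
    - {"slide":[0,0,0],"spin":0}

```text
clock: 49.2
position: [0.4561, -0.1759, 0.2908]
ee_rot: [0.005, 0.079, 0.997, -0.002]
contact_force: [-0.5, -0.7, -0.2]
width: 0.0343
```

Run:
```python
from h import *
im,_=grab('scene','s15'); crop(im,115,70,295,230,4,'s15c.png')
im,_=grab('top','t15'); crop(im,310,140,430,290,4,'t15c.png')
st=manip.get_state(); print(st['position'],np.degrees(st['qpos']))
show(([.47,-.36,.27],83.9))
```

```text
[ 0.45372946 -0.17462578  0.28579492] [-2.92619850e+01  6.39752710e+00  9.07442211e+01  6.68867401e-03
  8.27482546e+01 -1.10231442e+02]
at [ 0.4537 -0.1746  0.2858] jaw 80.97
[{"slide": [-0.0113, -0.0451, 0.0039], "spin": -0.73}, {"slide": [-0.0107, -0.0453, 0.004], "spin": -0.73}, {"slide": [-0.0101, -0.0454, 0.0039], "spin": -0.74}, {"slide": [-0.0096, -0.0455, 0.004], "spin": -0.73}]
```

View pics/s15c.png

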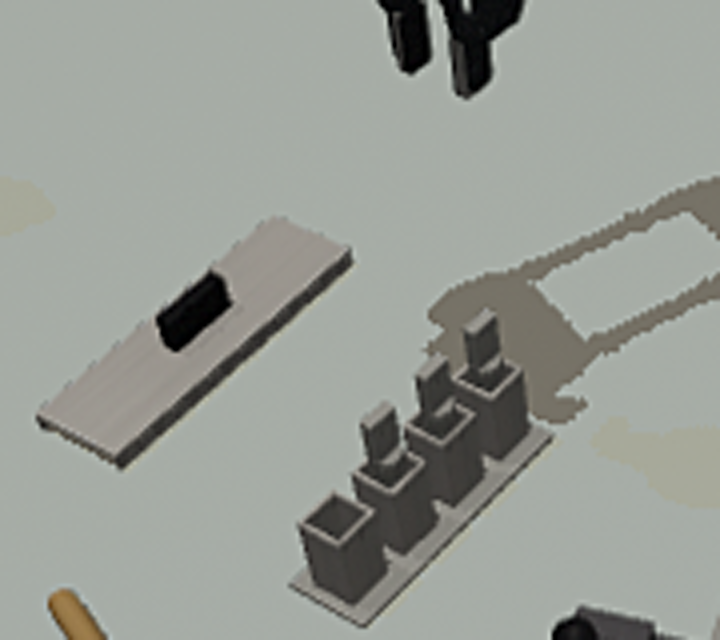

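View pics/t15c.png

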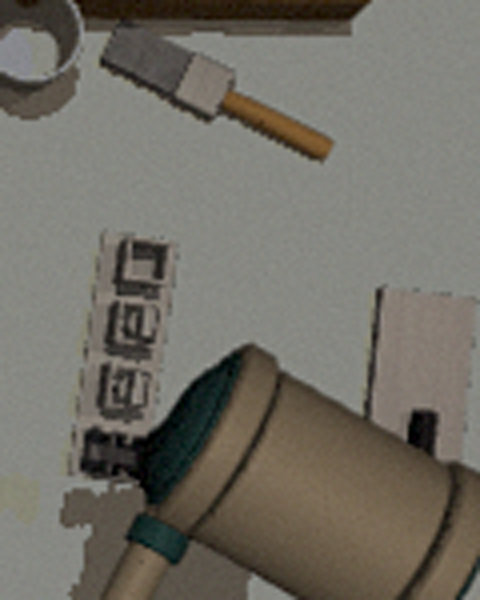

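Run:
```python
from h import *
show(([.51,-.41,.27],83.9))
```

```text
at [ 0.4537 -0.1746  0.2858] jaw 80.97
[{"slide": [-0.0154, -0.0373, 0.0026], "spin": -0.49}, {"slide": [-0.0151, -0.0374, 0.0026], "spin": -0.49}, {"slide": [-0.0148, -0.0375, 0.0026], "spin": -0.49}, {"slide": [-0.0145, -0.0377, 0.0027], "spin": -0.49}, {"slide": [-0.0141, -0.0378, 0.0026], "spin": -0.49}, {"slide": [-0.0138, -0.0378, 0.0027], "spin": -0.48}]
```

>>> servo_tool:
  increments:
    - {"slide":[-0.0155,-0.0375,0.0025],"spin":-0.5}
    - {"slide":[-0.015,-0.0375,0.0025],"spin":-0.5}
    - {"slide":[-0.015,-0.0375,0.0025],"spin":-0.5}
    - {"slide":[-0.0145,-0.0375,0.0025],"spin":-0.5}
    - {"slide":[-0.014,-0.038,0.0025],"spin":-0.5}
    - {"slide":[-0.014,-0.038,0.0025],"spin":-0.5}
    - {"slide":[0,0,0],"spin":0}
    - {"slide":[0,0,0],"spin":0}
  hand: 0.5

```text
clock: 50.1
position: [0.5094, -0.4104, 0.2669]
ee_rot: [-0.002, 0.053, 0.999, 0.002]
contact_force: [-0.3, -0.1, -0.0]
width: 0.0425
```

Run:
```python
from h import *
im,st=grab('wrist','w11'); print(st['position'],jaw(st))
g=cv2.cvtColor(im,cv2.COLOR_BGR2GRAY)
```

```text
[ 0.50942204 -0.41035159  0.26688831] 83.88889747851348
```

View pics/w11.png

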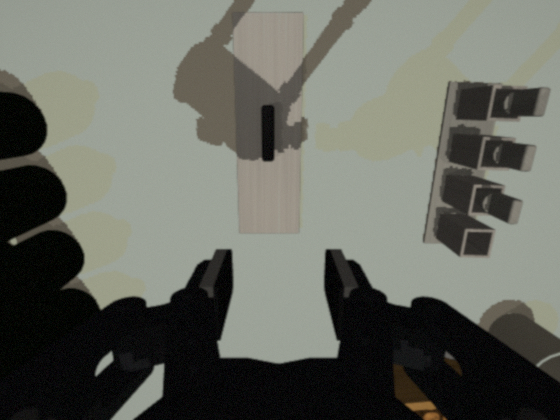

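Run:
```python
from h import *
im,c=load('w11')
m=(cv2.cvtColor(im,cv2.COLOR_BGR2GRAY)[80:180,240:300]<35).astype(np.uint8)
n,l,s,ce=cv2.connectedComponentsWithStats(m); i=1+np.argmax(s[1:,4]); print(s[i],ce[i]+[240,80])
cs=[plane(c,p,.016)[:2] for p in [(234,13),(304,13),(299,233),(238,233)]]
print(np.round(cs,4)); a=(cs[2]+cs[3])/2-(cs[0]+cs[1])/2; print(np.mean(cs,0),np.linalg.norm(a),np.degrees(np.arctan2(a[1],a[0])))
print('w',np.linalg.norm(cs[0]-cs[1]),np.linalg.norm(cs[2]-cs[3]))
x,y,w,h=s[i][:4]; y+=80;x+=240
print(plane(c,(x+w/2,y),.046),plane(c,(x+w/2,y+h),.046))
crop(im,220,0,320,240,2.5,'w11c.png')
```

```text
[ 22  25  12  55 630] [267.47142857 131.83650794]
[[ 0.3347 -0.4364]
 [ 0.3425 -0.3625]
 [ 0.5892 -0.3901]
 [ 0.5808 -0.4667]]
[ 0.46181232 -0.41391778] 0.24815068718007693 -6.709642238387922
w 0.07429598717640447 0.07709519382725176
[ 0.43204896 -0.41059801  0.046     ] [ 0.48942735 -0.41724789  0.046     ]
```

View pics/w11c.png

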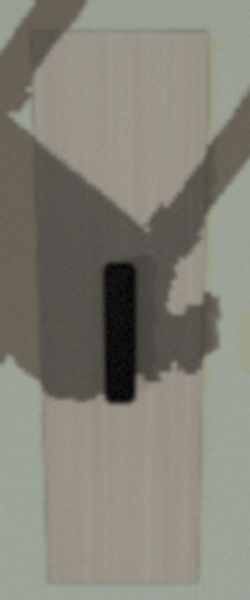

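Run:
```python
from h import *
show(([.4613,-.4139,.09],83.3),([.4613,-.4139,.024],83.3,dict(n=3)))
```

```text
at [ 0.5095 -0.4095  0.2678] jaw 83.95
[{"slide": [0.0119, -0.0024, 0.0445], "spin": 0.16}, {"slide": [0.0119, -0.0024, 0.0444], "spin": 0.16}, {"slide": [0.0118, -0.0024, 0.0445], "spin": 0.16}, {"slide": [0.0118, -0.0025, 0.0444], "spin": 0.17}, {"slide": [0.0, 0.0, 0.022], "spin": -0.0}, {"slide": [0.0, 0.0, 0.022], "spin": -0.0}, {"slide": [0.0, 0.0, 0.022], "spin": -0.0}]
```

>>> servo_tool:
  increments:
    - {"slide":[0.012,-0.0025,0.0445],"spin":0.2}
    - {"slide":[0.012,-0.0025,0.0445],"spin":0.2}
    - {"slide":[0.012,-0.0025,0.044],"spin":0.1}
    - {"slide":[0.0115,-0.0025,0.03],"spin":0.1}
    - {"slide":[0,0,0],"spin":0}
    - {"slide":[0,0,0],"spin":0}

```text
clock: 50.75
position: [0.4624, -0.4144, 0.1076]
ee_rot: [0.0, 0.058, 0.998, 0.0]
contact_force: [-0.1, 0.0, 0.2]
width: 0.0427
```

Run:
```python
from h import *
im,st=grab('wrist','w12'); crop(im,200,130,360,290,4,'w12c.png')
show(([.4613,-.4139,.024],83.3,dict(n=4)))
```

```text
at [ 0.4635 -0.4154  0.1089] jaw 83.41
[{"slide": [0.0006, 0.0003, 0.0212], "spin": 0.03}, {"slide": [0.0006, 0.0003, 0.0212], "spin": 0.03}, {"slide": [0.0006, 0.0003, 0.0212], "spin": 0.02}, {"slide": [0.0005, 0.0004, 0.0213], "spin": 0.03}]
```

View pics/w12.png

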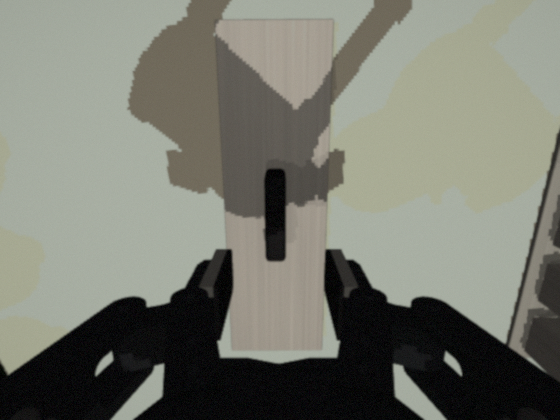

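Handle is centred between the fingers (x≈275). Descending and gripping.

>>> servo_tool:
  increments:
    - {"slide":[0.001,-0.0005,0.025],"spin":0}
    - {"slide":[0.001,0,0.025],"spin":0}
    - {"slide":[0,0,0.02],"spin":0}
    - {"slide":[0,0,0.013],"spin":0}
    - {"slide":[0,0,0],"spin":0}
    - {"slide":[0,0,0],"spin":0}

```text
clock: 51.4
position: [0.4611, -0.4163, 0.0253]
ee_rot: [0.001, 0.058, 0.998, -0.001]
contact_force: [0.9, 0.4, -0.7]
width: 0.0426
```

>>> servo_tool:
  increments:
    - {"slide":[0,0,0],"spin":0}
    - {"slide":[0,0,0],"spin":0}
    - {"slide":[0,0,0],"spin":0}
    - {"slide":[0,0,0],"spin":0}
    - {"slide":[0,0,0],"spin":0}
  hand: 0
  newtons: 90

```text
clock: 51.9
position: [0.4606, -0.4162, 0.0254]
ee_rot: [0.001, 0.058, 0.998, -0.001]
contact_force: [0.2, 0.1, 6.1]
width: 0.012
```

>>> servo_tool:
  increments:
    - {"slide":[0,0,-0.005],"spin":0}
    - {"slide":[0,0,-0.01],"spin":0}
    - {"slide":[0,0,-0.03],"spin":0}
    - {"slide":[0,0,-0.045],"spin":0}
    - {"slide":[0,0,-0.045],"spin":0}
    - {"slide":[0,0,-0.045],"spin":0}
    - {"slide":[0,0,0],"spin":0}
    - {"slide":[0,0,0],"spin":0}

```text
clock: 52.7
position: [0.4599, -0.4154, 0.2048]
ee_rot: [0.001, 0.058, 0.998, -0.001]
contact_force: [-0.6, 0.1, -4.8]
width: 0.0125
```

Run:
```python
from h import *
st=manip.get_state(); print(st['position'],jaw(st),st['contact_force'],st['moment'],st['width'])
im,_=grab('scene','s16'); crop(im,65,20,305,220,3,'s16c.png')
im,_=grab('wrist','w13')
show(([.40,-.15,.24],45),([*B(0,0),.24],9.45))
```

```text
[ 0.45988171 -0.41542687  0.20477568] 83.36538944581471 [-0.60295604  0.08455344 -4.82570535] [ 0.04328153  0.06523885 -0.00134586] 0.012472429045617772
at [ 0.4587 -0.4141  0.2017] jaw 83.36
[{"slide": [0.0148, 0.0426, -0.0064], "spin": 6.39}, {"slide": [0.0195, 0.0407, -0.0064], "spin": 6.39}, {"slide": [0.0239, 0.0383, -0.0064], "spin": 6.4}, {"slide": [0.028, 0.0354, -0.0064], "spin": 6.39}, {"slide": [0.0317, 0.032, -0.0064], "spin": 6.4}, {"slide": [0.0351, 0.0283, -0.0063], "spin": 6.39}, {"slide": [0.0136, 0.0448, -0.0], "spin": 4.44}, {"slide": [0.017, 0.0436, -0.0], "spin": 4.44}]
[{"slide": [0.0204, 0.0422, -0.0], "spin": 4.45}, {"slide": [0.0236, 0.0405, -0.0], "spin": 4.44}, {"slide": [0.0266, 0.0385, -0.0], "spin": 4.45}, {"slide": [0.0295, 0.0363, -0.0], "spin": 4.44}, {"slide": [0.0323, 0.034, -0.0], "spin": 4.45}, {"slide": [0.0348, 0.0313, -0.0], "spin": 4.44}]
```

View pics/s16c.png

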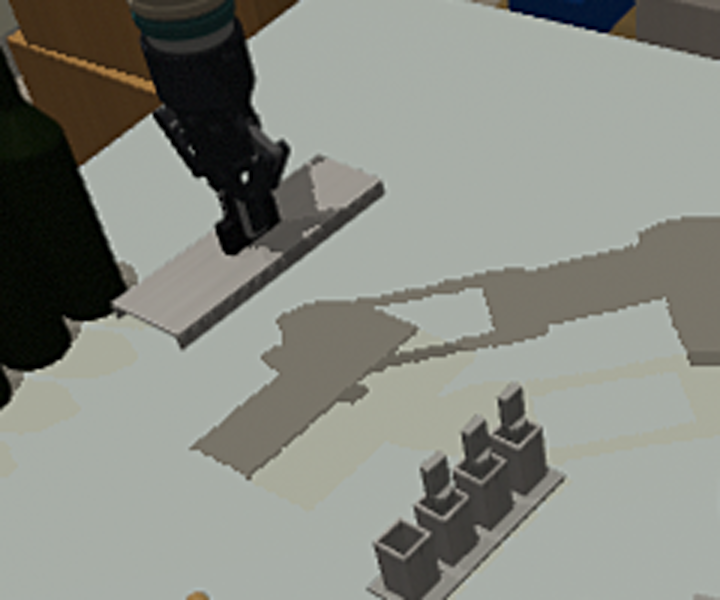

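View pics/w13.png

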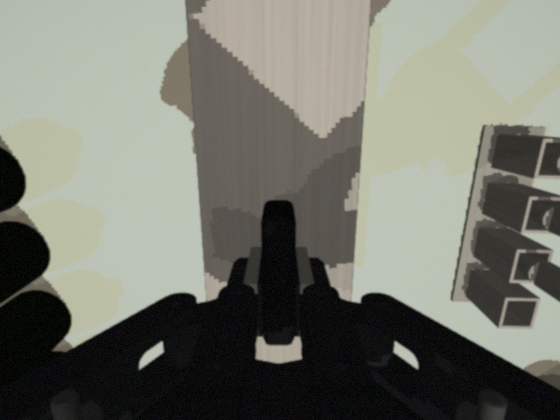

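>>> servo_tool:
  increments:
    - {"slide":[0.015,0.0425,-0.0065],"spin":6.4}
    - {"slide":[0.0195,0.0405,-0.0065],"spin":6.4}
    - {"slide":[0.024,0.0385,-0.0065],"spin":6.4}
    - {"slide":[0.028,0.0355,-0.0065],"spin":6.4}
    - {"slide":[0.0315,0.032,-0.0065],"spin":6.4}
    - {"slide":[0.035,0.0285,-0.0065],"spin":6.4}
    - {"slide":[0.0135,0.045,0],"spin":4.45}
    - {"slide":[0.017,0.0435,0],"spin":4.45}

```text
clock: 53.6
position: [0.4441, -0.0668, 0.2413]
ee_rot: [-0.002, 0.455, 0.89, -0.0]
contact_force: [2.0, -0.1, -3.4]
width: 0.012
```

>>> servo_tool:
  increments:
    - {"slide":[0.0205,0.042,0],"spin":4.45}
    - {"slide":[0.0235,0.0405,0],"spin":4.45}
    - {"slide":[0.0265,0.0385,0],"spin":4.45}
    - {"slide":[0.0295,0.0365,0],"spin":4.45}
    - {"slide":[0.0325,0.034,0],"spin":4.45}
    - {"slide":[0.035,0.0315,0],"spin":4.45}
    - {"slide":[0,0,0],"spin":0}
    - {"slide":[0,0,0],"spin":0}

```text
clock: 54.4
position: [0.5773, 0.18, 0.2396]
ee_rot: [-0.002, 0.646, 0.763, -0.003]
contact_force: [-0.9, -0.6, -3.7]
width: 0.0119
```

Run:
```python
from h import *
im,_=grab('scene','s17'); crop(im,215,110,455,310,3,'s17c.png')
im,_=grab('wrist','w14')
show(([*B(0,0),.15],9.45))
```

```text
at [0.5772 0.1785 0.2409] jaw 9.38
[{"slide": [0.001, -0.0002, 0.0454], "spin": -0.04}, {"slide": [0.0011, -0.0001, 0.0455], "spin": -0.03}]
```

View pics/s17c.png

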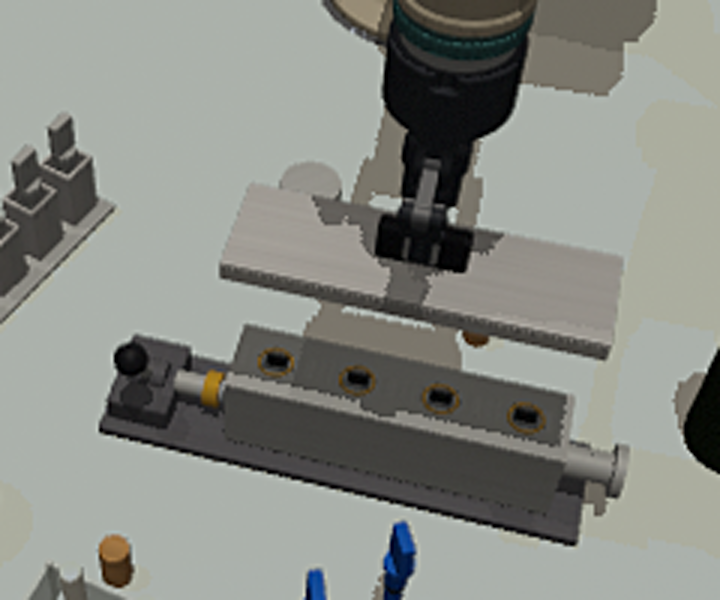

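View pics/w14.png

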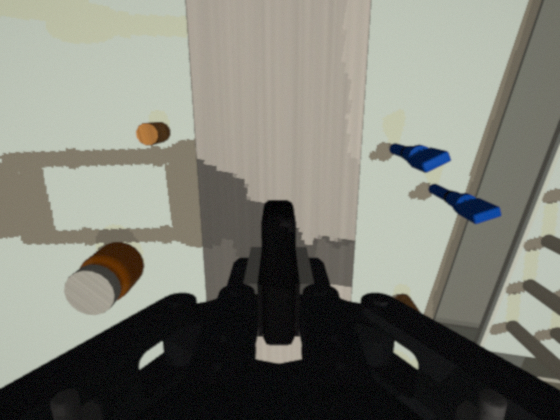

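>>> servo_tool:
  increments:
    - {"slide":[0.001,0,0.04],"spin":0}
    - {"slide":[0.001,-0.0005,0.035],"spin":0}
    - {"slide":[0,0,0.025],"spin":0}
    - {"slide":[0,0,0],"spin":0}
    - {"slide":[0,0,0],"spin":0}

```text
clock: 55.0
position: [0.5775, 0.1802, 0.1431]
ee_rot: [-0.0, 0.647, 0.762, -0.0]
contact_force: [0.5, 0.2, -3.4]
width: 0.0121
```

Run:
```python
from h import *
im,_=grab('scene','s18'); crop(im,245,170,435,310,4,'s18c.png')
im,_=grab('top','t18'); crop(im,165,170,315,250,5,'t18c.png')
c=cam('scene'); 
for y in (-.125,.125): print('block +x top',(proj(c,[*B(.03,y),.084])-[245,170])*4,'cover lip +x bottom expected',(proj(c,[*B(.038,y),manip.get_state()['position'][2]-.0254])-[245,170])*4)
show(([*B(0,0),.15],9.45))
```

```text
block +x top [179.4255076  269.88906053] cover lip +x bottom expected [175.026377   242.32932965]
block +x top [635.79744318 376.67336221] cover lip +x bottom expected [647.76019496 351.46233571]
at [0.5791 0.1808 0.1449] jaw 9.32
[{"slide": [0.0001, -0.0026, -0.0051], "spin": -0.13}]
```

View pics/s18c.png

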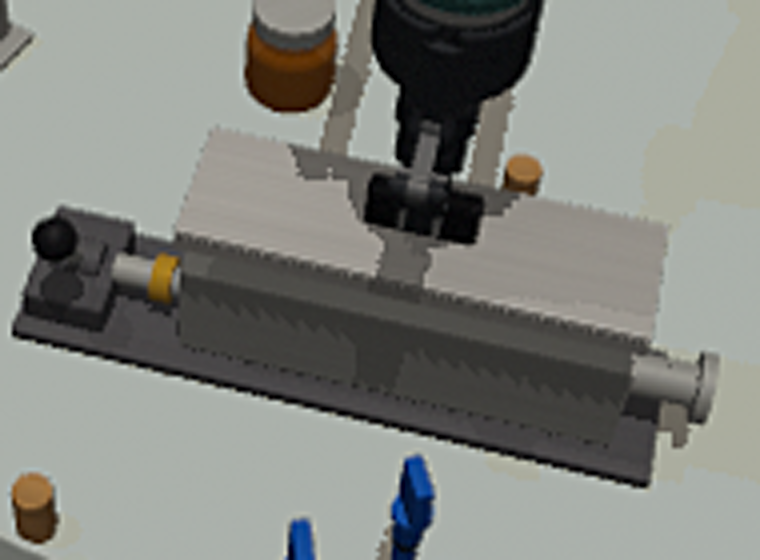

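View pics/t18c.png

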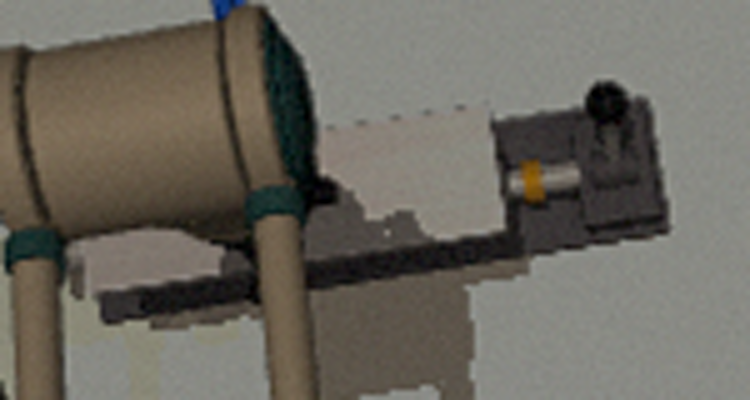

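>>> servo_tool:
  increments:
    - {"slide":[0,-0.002,0.015],"spin":0}
    - {"slide":[0,0,0.014],"spin":0}
    - {"slide":[0,0,0],"spin":0}
    - {"slide":[0,0,0],"spin":0}
    - {"slide":[0,0,0],"spin":0}

```text
clock: 55.6
position: [0.5769, 0.1811, 0.1155]
ee_rot: [0.001, 0.647, 0.762, 0.001]
contact_force: [-0.2, -0.3, -4.9]
width: 0.0119
```

Run:
```python
from h import *
im,_=grab('scene','s19'); crop(im,245,170,435,310,4,'s19c.png')
show(([*B(0,0),.11],9.45)); print(manip.get_state()['contact_force'])
```

```text
at [0.5768 0.1811 0.1154] jaw 9.37
[{"slide": [-0.0005, -0.0004, 0.0054], "spin": -0.08}]
[-0.37286308 -0.67875396 -3.31784295]
```

View pics/s19c.png

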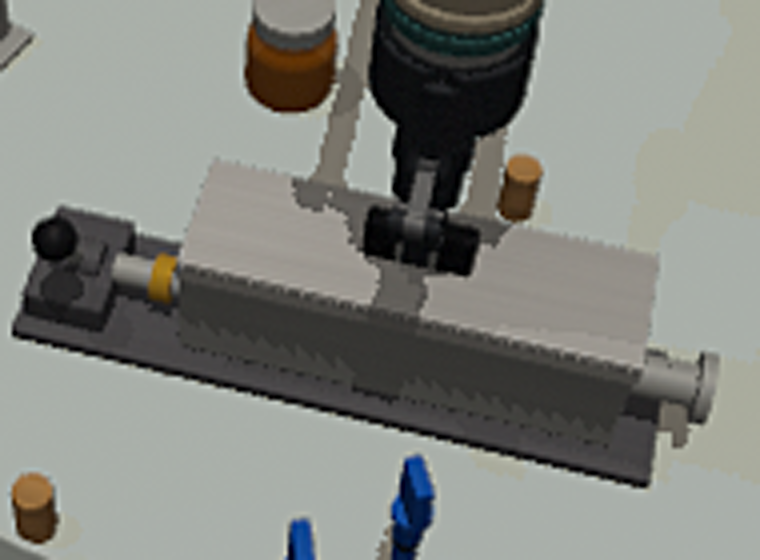

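>>> servo_tool:
  increments:
    - {"slide":[0,0,0.003],"spin":0}
    - {"slide":[0,0,0.003],"spin":0}
    - {"slide":[0,0,0.002],"spin":0}
    - {"slide":[0,0,0],"spin":0}

```text
clock: 56.05
position: [0.5753, 0.1809, 0.1053]
ee_rot: [-0.0, 0.647, 0.762, -0.0]
contact_force: [0.3, -0.8, -4.4]
width: 0.0119
```

>>> servo_tool:
  increments:
    - {"slide":[0,0,0.003],"spin":0}
    - {"slide":[0,0,0.003],"spin":0}
    - {"slide":[0,0,0],"spin":0}

```text
clock: 56.35
position: [0.5753, 0.1808, 0.0992]
ee_rot: [-0.0, 0.647, 0.762, -0.0]
contact_force: [-0.2, -0.7, -4.2]
width: 0.0121
```

>>> servo_tool:
  increments:
    - {"slide":[0,0,0.002],"spin":0}
    - {"slide":[0,0,0.001],"spin":0}
    - {"slide":[0,0,0],"spin":0}

```text
clock: 56.65
position: [0.5759, 0.181, 0.0974]
ee_rot: [0.0, 0.647, 0.763, 0.0]
contact_force: [-0.2, -0.7, 0.5]
width: 0.0122
```

Seated at z=0.0974, exactly as predicted. Releasing gently and lifting clear.

>>> servo_tool:
  increments:
    - {"slide":[0,0,0.001],"spin":0}
    - {"slide":[0,0,0],"spin":0}
    - {"slide":[0,0,0],"spin":0}
    - {"slide":[0,0,0],"spin":0}
    - {"slide":[0,0,0],"spin":0}
  hand: 0.5

```text
clock: 57.15
position: [0.5759, 0.1809, 0.096]
ee_rot: [0.0, 0.647, 0.762, 0.0]
contact_force: [0.6, -0.1, 0.1]
width: 0.0423
```

>>> servo_tool:
  increments:
    - {"slide":[0,0,-0.005],"spin":0}
    - {"slide":[0,0,-0.02],"spin":0}
    - {"slide":[0,0,-0.04],"spin":0}
    - {"slide":[0,0,-0.05],"spin":0}
    - {"slide":[0,0,-0.045],"spin":0}
    - {"slide":[0,0,0],"spin":0}

```text
clock: 57.75
position: [0.5795, 0.1817, 0.2641]
ee_rot: [0.005, 0.647, 0.763, 0.006]
contact_force: [0.6, -0.8, -0.2]
width: 0.0433
```

Run:
```python
from h import *
show(([.36,.06,.27],9.45))
```

```text
at [0.5795 0.1817 0.2641] jaw 9.37
[{"slide": [-0.0141, -0.0394, -0.001], "spin": -0.01}, {"slide": [-0.014, -0.0394, -0.001], "spin": -0.01}, {"slide": [-0.014, -0.0394, -0.001], "spin": -0.01}, {"slide": [-0.0141, -0.0394, -0.001], "spin": -0.02}, {"slide": [-0.014, -0.0394, -0.001], "spin": -0.01}, {"slide": [-0.014, -0.0394, -0.0009], "spin": -0.02}]
```

Backing away toward the robot so the cameras see everything.

>>> servo_tool:
  increments:
    - {"slide":[-0.014,-0.0395,-0.001],"spin":0}
    - {"slide":[-0.014,-0.0395,-0.001],"spin":0}
    - {"slide":[-0.014,-0.0395,-0.001],"spin":0}
    - {"slide":[-0.014,-0.0395,-0.001],"spin":0}
    - {"slide":[-0.014,-0.0395,-0.001],"spin":0}
    - {"slide":[-0.014,-0.0395,-0.001],"spin":0}
    - {"slide":[0,0,0],"spin":0}
    - {"slide":[0,0,0],"spin":0}

```text
clock: 58.55
position: [0.3552, 0.0593, 0.2621]
ee_rot: [0.001, 0.647, 0.762, 0.001]
contact_force: [-0.1, 0.8, -0.3]
width: 0.0425
```

Run:
```python
from h import *
im,_=grab('scene','s20'); crop(im,135,110,435,310,2.6,'s20c.png')
im,_=grab('top','t20'); crop(im,165,130,435,290,2.9,'t20c.png'); crop(im,165,180,315,245,5,'t20d.png')
```

```text
(no output)
```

View pics/s20c.png

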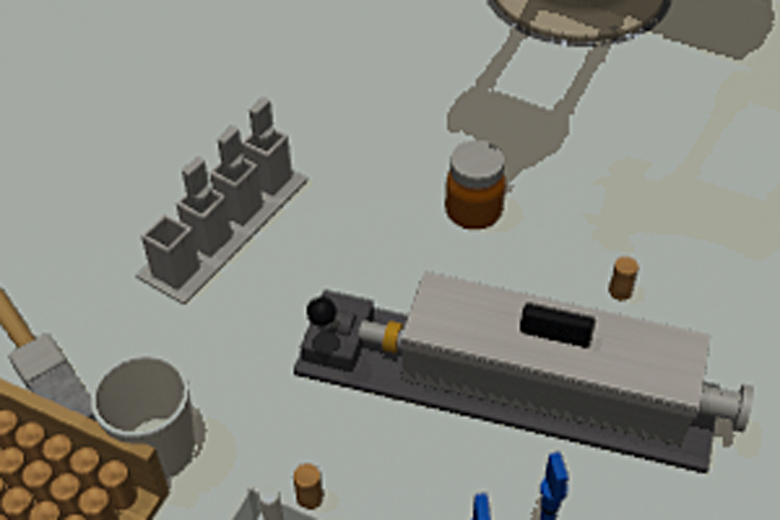

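View pics/t20c.png

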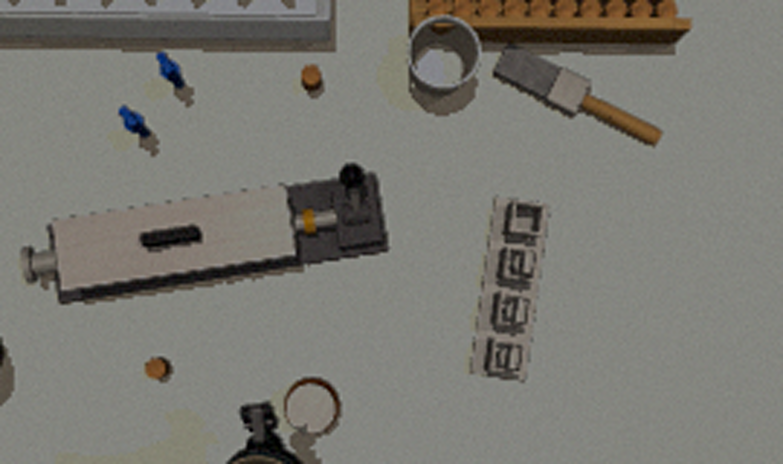

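View pics/t20d.png

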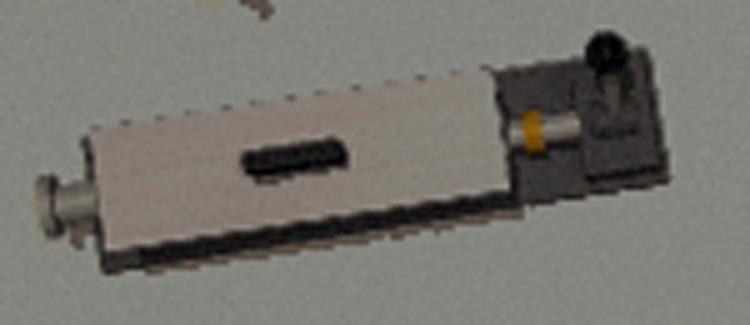

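Run:
```python
from h import *
c=cam('top')
def P(x,y,z): return plane(c,((x+.5)/5-.5+165,(y+.5)/5-.5+180),z)[:2]
b=P(607,50,.093)-B(0,-.195); print('ball base xy',b@bx,b@by)
cs=[P(*a,.088) for a in [(91,131),(492,70),(512,192),(106,252)]]
d=cs[0]-cs[1]+cs[3]-cs[2]; print('cover ctr',np.mean(cs,0),'yaw',np.arctan2(-d[0],d[1]),'vs',ctr,yaw)
manip.sign_off()
```

```text
ball base xy 0.03731324191770957 -0.0014306310556528987
cover ctr [0.57549563 0.17961627] yaw 0.16194362751709918 vs [0.5765 0.1805] 0.165
the job is handed in; nothing more can be done
```

The job is done and handed in at about 59 s of the 210 s allowed. My last camera checks agreed with what was asked.

- **Valve:** I pushed the lever until it stopped moving and the force rose to about 12 N. In the last top view its ball leans 37 mm to the base's +x side, which fits fully shut.
- **Pins:** Three pins were in the manifold and the fourth bore was empty. I twisted each one out with at most about 12 N of upward pull, against the block's weight of about 16 N. In the pictures the block never left its base. All three stand upright, wing up, in cups 1, 2 and 3; cup 0 is empty.
- **Cover:** It had been knocked a few centimetres aside while I was working, so I measured its position again before gripping it. It seated at the expected height. In the last top view it is about 1 mm and 0.003 rad off my estimate of the block's pose, which is within the camera error.
- **Other things:** I did not touch the blue look-alikes, bottle, jar, corks, beaker or brush, and they look unmoved, though the bottle was only partly in view in the last pictures.

No check failed. The one disagreement was about 2.5 mm between my first top-view block and caddy positions and the wrist camera. I corrected for it before gripping or placing anything.

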